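# Lock the watch-case fixture with its pin

### The job

Swing the open leaf of the small watch-case fixture down until it lies fully closed over the watch. Then pick up the locking pin by its flat handle and thread it from the fixture's right-hand side through the right bushing, the leaf's eye and the left bushing, until the clip groove near its tip stands clear outside the left bushing. Finish still gripping the pin there, steady and without forcing it against the bushings, so that I can slip the spring clip on; leave the loupe, tin, tweezers, marker and clip where they lie.

Things in the scene. Friction and masses are not known exactly. Their poses are not given: they have to be found in the camera images.
- fixture: Fixture fixed to the bench: aluminium base 140 (x) x 84 (y) x 12 mm with a watch case in a black nest on it. Origin: centre of its underside. x points from its front lugs to its hinge (away from the robot at yaw 0), y left, z up; it is turned only about z. Apart from the raised leaf nothing on it is higher than 54 mm.
- right_bushing (a point): Centre of the outer mouth of the right bushing (fixture x -52, y -30, z 40 mm), where the pin goes in; 12 mm bore along y, 18 mm long, in a steel lug 28 mm wide (x), top at z 54 mm. Axes as the fixture's.
- left_bushing (a point): Centre of the outer mouth of the left bushing (fixture x -52, y 30, z 40 mm), where the pin comes out; same lug and 12 mm bore, 18 mm long, in line with the right one; the lugs are 24 mm apart inside. Axes as the fixture's.
- leaf_hinge (a point): Middle of the leaf's hinge axis, which runs along fixture y at fixture x 58, z 44 mm; the hinge posts are 51 mm tall. Axes as the fixture's.
- leaf (a joint): Angle of the steel leaf, rad: 0 closed and level on its stop, growing as its front end swings up and back about the hinge; 1.57 upright. Stiff hinge (0.17 N m friction): it stays where it is left; 2 to 4 N at the front end moves it. Leaf: plate 72 mm wide, 8 mm thick, with a round window, from the hinge to 100 mm from it, then the nose block.
- leaf_nose (a point): Centre of the outer (when closed, top) face of the leaf's nose block, 110 mm from the hinge axis along the leaf and 10 mm out from it. Axes turn with the leaf: x toward the hinge, z out of that face. The block is 28 mm long (x), 20 wide (y), 28 deep; its 14 mm eye along y lies 14 mm under this point and meets the bushings' axis when closed.
- pin_grip (a point): Centre of the pin's flat ribbed handle: 32 mm long (x), 14 thick (y), 32 tall (z). The pin (about 90 g) lies on the bench, handle upright, tip roughly to the robot's left. Axes: x along the pin to its tip, z up. The rod's axis lies 11 mm below this point; the shoulder, where the rod leaves the handle, 16 mm ahead along x.
- pin_groove (a point): Centre of the pin's clip groove (3 mm wide), on the rod's axis, 74 mm from the shoulder and 20 mm behind the tip. Axes as pin_grip.
- pin_tip (a point): Tip of the pin, on the rod's axis, 94 mm from the shoulder. Rod 10 mm in diameter, its last 12 mm tapering to 5 mm. Axes as pin_grip.
- loupe: Black eye loupe, 35 mm across, 34 mm tall, standing on the bench; origin: centre of its underside. Leave alone.
- parts_tin: Round aluminium tin, 50 mm across, 21 mm tall; origin: centre of its underside. Leave alone.
- tweezers_2: Steel tweezers lying flat, 124 mm long (y), 13 wide, 10 high; origin: centre of the underside. Leave alone.
- marker: Marker pen lying flat, 134 mm long (y), 13 mm thick; origin: centre of the underside. Leave alone.
- spring_clip: Spring clip of 3 mm steel wire lying flat, 55 mm long (x), 13 wide; origin: near its middle, on the bench. Leave alone.
- pin: The whole locking pin, handle and rod; origin: under the shoulder, on the underside (the rod's axis is 5 mm above it). Axes as pin_grip.

How it is judged:
On the way, in this order (a step that is already met when the one before it is completed fails the run):
1. the leaf is closed over the watch case (value of joint leaf below 0.035 rad), for 0.2 s.
2. the pin's tip has passed the right bushing and stands in the leaf's eye (y of pin_tip in the frame of right_bushing above 0.02 m and y of pin_tip in the frame of left_bushing below -0.018 m and x of pin_tip in the frame of right_bushing between -0.005 and 0.005 m and z of pin_tip in the frame of right_bushing between -0.005 and 0.005 m and value of joint leaf below 0.05 rad), for 0.05 s.
At the end, for the whole second after the job is handed in: Leaf closed (under 0.05 rad); pin in line with and through both bushings (within 4 mm, 0.08 rad), handle on the right, groove's centre 2 mm or more outside the left bushing; gripped by the fingers (over 5 N), at rest (under 20 mm/s), pressing on the fixture with less than 10 N (value of joint leaf below 0.05 rad and y of pin_groove in the frame of left_bushing above 0.002 m and y of pin_grip in the frame of right_bushing below -0.012 m and x of pin_groove in the frame of left_bushing between -0.004 and 0.004 m and z of pin_groove in the frame of left_bushing between -0.004 and 0.004 m and angle between the x axis of pin_tip and the y axis of fixture, either way round below 0.08 rad and contact force between the fingers and pin above 5 N and contact force between pin and fixture below 10 N and linear speed of pin below 0.02 m/s); the arm keeps its last pose, push and grip.
It fails at once if the loupe is knocked away (over 30 mm) (distance of loupe from where it was at the start of the episode above 0.03 m).
It fails at once if the tin is knocked away (over 30 mm) (distance of parts_tin from where it was at the start of the episode above 0.03 m).
It fails at once if the tweezers are knocked away (over 30 mm) (distance of tweezers_2 from where it was at the start of the episode above 0.03 m).
It fails at once if the marker is knocked away (over 30 mm) (distance of marker from where it was at the start of the episode above 0.03 m).
It fails at once if the spring clip is knocked away (over 30 mm) (distance of spring_clip from where it was at the start of the episode above 0.03 m).
It also fails if it takes over 69 s, if anything falls off the work surface, if the arm or the gripper's body presses on something with over 40 N, if the wrist force passes 120 N, or if a joint passes its speed limit or range.

### The arm

A 6-joint arm with a two-finger parallel gripper is mounted at the origin on a cart in front of the work surface, level with it; the furniture and walls round the work are solid. World frame = base frame: x ahead of the robot, y to its left, z up, the work surface at z = 0. Lengths are in m, angles in rad, forces in N, time in s.
With the tool pointing down it reaches from about 0.35 to 0.775 m from the base axis. Payload 5.5 kg.
Tool frame: the origin (TCP) lies at the very end of the fingers, on their centre line; the grasp point (between the pads) lies hold_point_z behind it (hold_point_z is the distance from the TCP to the grasp point, in m); x points along the fingers, y is the direction in which the jaws open and shut, and the axes are right-handed (so a half turn about x gives the same grasp; the last joint's range is limited). The gripper opens to 85 mm and grips with 20 to 120 N. Pads are 22 mm wide; open, the fingers measure 114 mm over their backs; the gripper's body (76 mm by 85 mm) begins 54 mm behind the grasp point. The pads swing forward as they close: fully open they stand 13 mm farther back than shut.
Start: joints at [1.097, 0.313, 0.046, 1.304, 0, 1.431], TCP at [0.188, 0.543, 0.231] pointing down, gripper open.
Joint ranges: [-2.76, 2.76], [-0.86, 1.69], [-1.03, 1.26], [-2.2, 2.34], [-1.47, 1.5], [-3.14, 3.14]. Speed limits (rad/s): [2.57, 2.57, 3.14, 3.14, 3.14, 3.14].

### API

Orientations are given as a unit quaternion [w, x, y, z].
In Python, from workcell import * gives the robot as it stands. The module is installed in compiled form; this text tells all that it offers.
- The arm moves only by the tool step_arm, never from a script. Its argument "targets" is a list of rows, each a list of 3 entries, a list of its own where there are three numbers: the turn, a rotation vector about the tool's x, y, z in degrees, then the shift along the tool's x, y, z in cm, then the finger opening in cm, from 0 to 8.54. A call has exactly 10 rows; each row shifts and turns the commanded pose from where the row before left it, along the tool's axes as they then stand; what a row does not reach is not made up. A row lasts 1/10 s, in which the tool goes at most 50 mm and 8.59 degrees, less where a joint would pass 70% of its speed; a pose out of reach is approached as far as the arm can. A call with a gripper value outside its range is refused whole. The fingers move at their own pace and stop on an object; "force" is the grip in N (left out, the last holds). Time passes only in rows, so rows that do not move let the fingers close, or fill a call up. It gives the time, the measured TCP pose, the force and the opening at its end, in the units of the state.
- get_state(): the state, without advancing time (a new reading comes with each control period).
- read_camera(name): name is "scene" or "top"; returns the picture (420x560x3 uint8, red, green, blue); there is no depth.
- camera_model(name): a dict with "fx", "fy", "cx", "cy" (pixels), "dist_coeffs" ([k1, k2, p1, p2, k3] as OpenCV has them; the pictures are not rectified), "xyz" and "rotation" of the camera in the world. Camera axes: x right, y down, z forward; pixel columns grow to the right and rows downward; lengths in m; the calibration is good to about 2 mm. A picture is of the moment at which its call begins. camera_model takes no time and is no camera call.
- hand_in(): hands the job in, once; it reports no verdict.
Trained networks look in the newest picture that a camera, given by its name, has taken for a name from the list of things; names that differ only in an ending like _2 or _b are one class to them, and where a whole thing is asked for, a point or a joint stands for the part that bears it (a point fixed in the world has none). Each returns a list of dicts, best first, with "p" (0 to 1); they miss things now and then, are a little off and sometimes report something else, mostly with a low value. They report only what shows in the picture. A call takes as long as a camera call.
- find_in(camera, label): "extent" ([left, top, width, height] in pixels, round what is visible of it).
- silhouettes(camera, label): "mask" (420x560 bool, what is visible of it) and "extent" ([left, top, width, height] in pixels, round what is visible of it).
The state is a dict: "clock": time; "joint_pos": joint angles; "qvel": joint speeds; "tau": joint torques, N m; "tcp_pos": TCP position; "orientation": TCP orientation; "wrist_force": force on the tool from outside, world axes, zero at the start; "ft_torque": the same for the moment, N m; "finger_gap": finger opening in m.
Only numpy, scipy, OpenCV 4.12 (cv2) and the standard library are available. Lean on these libraries where they do the work, as an engineer would, in place of code of your own. Each camera call takes 0.05 s, during which the arm holds its last target.

## Working session

There is one attempt and no reset: what is moved stays moved. The work goes in short steps, Python scripts to look and compute and a tool call to move; the robot and the scene stay as the last step left them, time stands still between calls to the robot, and variables do not carry over. Pictures are saved under pics/ and viewed, and the job is handed in when it is done.

Besides the shell and the picture viewer there is one more tool, called after "Call:" in YAML: its name, and indented under it one key for each argument. step_arm: Moves the arm, as the interface text tells. Its arguments: {"type":"object","properties":{"targets":{"type":"array","items":{"type":"array"}},"force":{"type":"number"}},"required":["targets"]}

```bash
mkdir -p pics
python3 - <<'E'
from workcell import *
import cv2
s=get_state(); print({k:s[k] for k in s})
for n in ['scene','top']:
    im=read_camera(n); cv2.imwrite(f'pics/{n}0.png',im[:,:,::-1]); print(n,camera_model(n))
try:
    print(hold_point_z)
except Exception as e: print(e)
E
```

```text
{'clock': 0.0, 'joint_pos': array([1.09743602e+00, 3.13981471e-01, 4.49849220e-02, 1.30358096e+00,
       9.01121947e-07, 1.43119156e+00]), 'qvel': array([ 0.00024445,  0.00055113, -0.00046368,  0.00089983,  0.00084427,
        0.00133877]), 'tau': array([ 8.26597193e-05, -4.80629396e+01,  2.98531812e+01,  1.91420614e-02,
       -1.43661196e-04,  1.83598246e-05]), 'tcp_pos': array([0.18814772, 0.54281766, 0.23042206]), 'orientation': array([ 0.69709321,  0.11685313,  0.69747381, -0.11805374]), 'wrist_force': array([ 0.37851907, -0.02782455, -0.44834235]), 'ft_torque': array([-0.02650287,  0.04553658, -0.0285466 ]), 'finger_gap': 0.08548246976982761}
scene {'fx': 408.1619132412576, 'fy': 408.1619132412576, 'cx': 281.65289327725145, 'cy': 205.02327972673348, 'dist_coeffs': array([-0.03734981,  0.        ,  0.        ,  0.        ,  0.        ]), 'xyz': array([-0.24596552, -0.47076817,  0.50492909]), 'rotation': array([-0.45175089,  0.74541707, -0.41534592,  0.26031191])}
top {'fx': 479.00627391527087, 'fy': 479.00627391527087, 'cx': 275.98801631445644, 'cy': 215.4226226142022, 'dist_coeffs': array([-0.01133224,  0.        ,  0.        ,  0.        ,  0.        ]), 'xyz': array([ 0.24426536, -0.03974646,  1.28932977]), 'rotation': array([-0.07258392,  0.71170317, -0.694979  ,  0.07221056])}
0.0187
```

View pics/scene0.png

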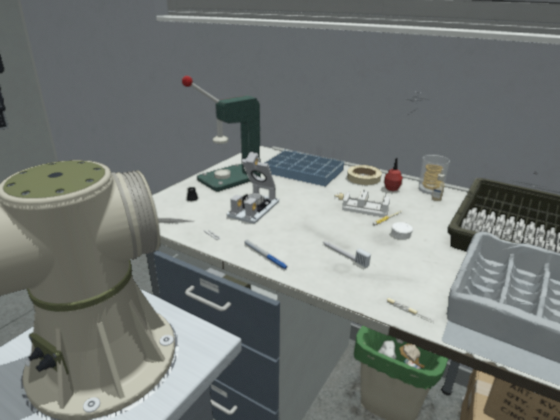

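View pics/top0.png

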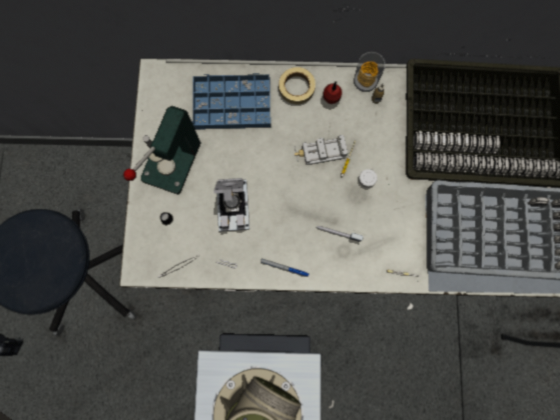

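```bash
cat > h.py <<'E'
from workcell import *
import numpy as np, cv2
from scipy.spatial.transform import Rotation as R
CM={n:camera_model(n) for n in ['scene','top']}
def rot(q): return R.from_quat(np.r_[q[1:],q[0]])
def par(n):
    c=CM[n]; K=np.array([[c['fx'],0,c['cx']],[0,c['fy'],c['cy']],[0,0,1]]); return K,c['dist_coeffs'],c['xyz'],rot(c['rotation'])
def proj(n,P):
    K,d,t,r=par(n); P=np.atleast_2d(P); 
    Rcw=r.inv(); rv=Rcw.as_rotvec(); tv=-Rcw.apply(t)
    return cv2.projectPoints(P.astype(float),rv,tv,K,d)[0][:,0]
def ray(n,uv):
    K,d,t,r=par(n); q=cv2.undistortPoints(np.array(uv,float).reshape(-1,1,2),K,d)[:,0]
    return t,r.apply(np.c_[q,np.ones(len(q))])
def onz(n,uv,z):
    t,v=ray(n,uv); return t+v*((z-t[2])/v[:,2])[:,None]
def grab(n,f,box=None,k=1):
    im=read_camera(n)[:,:,::-1].copy()
    if box: l,t,w,h=box; im=im[t:t+h,l:l+w]
    if k!=1: im=cv2.resize(im,None,fx=k,fy=k,interpolation=cv2.INTER_CUBIC)
    cv2.imwrite('pics/'+f,im)
E
python3 - <<'E'
from h import *
for n in CM: print(n,proj(n,[[0,0,0],[0.188,.543,.231],[.5,0,0],[.5,.1,0]]).round(1), rot(CM[n]['rotation']).as_matrix().round(2))
names=['fixture','right_bushing','left_bushing','leaf','leaf_nose','pin','pin_grip','pin_tip','loupe','parts_tin','tweezers_2','marker','spring_clip']
for n in CM:
    read_camera(n)
    for l in names:
        try: print(n,l,[(round(float(d['p']),2),np.round(d['extent'],1).tolist()) for d in find_in(n,l)[:3]])
        except Exception as e: print(n,l,e)
grab('scene','s1.png',(130,120,350,220),2.2)
grab('top','t1.png',(130,130,280,170),2.8)
print(get_state()['clock'])
E
```

```text
scene [[102.9 356.8]
 [  1.4 129.7]
 [273.1 223.8]
 [240.6 213.4]] [[ 0.52 -0.38  0.76]
 [-0.85 -0.25  0.46]
 [ 0.01 -0.89 -0.46]]
top [[257.1 412.8]
 [  3.8 334.8]
 [262.8 219.6]
 [226.4 218.7]] [[ 0.02 -0.98  0.2 ]
 [-1.   -0.02  0.  ]
 [ 0.   -0.2  -0.98]]
scene fixture [(0.76, [227.2, 153.3, 48.3, 72.4])]
scene right_bushing [(0.79, [227.5, 152.0, 51.2, 69.6]), (0.29, [323.1, 241.0, 50.5, 26.7])]
scene left_bushing [(0.92, [228.6, 153.1, 48.4, 70.8])]
scene leaf [(0.65, [242.1, 156.0, 32.5, 35.7])]
scene leaf_nose [(0.96, [241.0, 153.0, 35.2, 42.2])]
scene pin [(0.83, [321.5, 237.6, 48.6, 28.4]), (0.28, [243.9, 156.5, 29.4, 33.4])]
scene pin_grip [(0.84, [327.3, 240.8, 44.8, 26.7])]
scene pin_tip [(0.87, [324.3, 242.3, 47.2, 26.2])]
scene loupe [(0.55, [188.0, 185.3, 10.2, 17.6])]
scene parts_tin [(0.77, [394.7, 224.0, 18.1, 14.3])]
scene tweezers_2 [(0.71, [225.8, 152.6, 52.1, 70.5]), (0.57, [158.0, 219.4, 29.5, 5.3])]
scene marker [(0.81, [247.0, 234.4, 44.3, 32.1]), (0.38, [395.5, 224.0, 17.9, 16.1])]
scene spring_clip [(0.72, [188.8, 185.5, 11.1, 16.0])]
top fixture [(0.67, [212.3, 179.7, 34.8, 51.3])]
top right_bushing [(0.9, [215.1, 181.6, 31.2, 49.8])]
top left_bushing [(0.88, [215.8, 180.7, 34.1, 51.1]), (0.54, [260.5, 258.2, 47.3, 18.6])]
top leaf [(0.59, [214.7, 179.5, 30.4, 23.1]), (0.47, [216.1, 176.3, 32.0, 52.6])]
top leaf_nose [(0.71, [214.4, 181.4, 28.3, 16.5])]
top pin [(0.62, [262.4, 260.0, 45.2, 17.2]), (0.53, [320.3, 227.9, 42.0, 14.6])]
top pin_grip [(0.79, [318.0, 225.1, 42.1, 16.1])]
top pin_tip [(0.71, [314.4, 222.9, 47.4, 16.7])]
top loupe [(0.71, [156.9, 213.9, 13.3, 10.0])]
top parts_tin [(0.78, [358.4, 169.0, 18.4, 18.4]), (0.23, [160.5, 212.6, 10.7, 9.4])]
top tweezers_2 [(0.44, [163.5, 274.5, 2.3, 2.1]), (0.22, [213.7, 178.5, 36.4, 52.5])]
top marker [(0.63, [261.7, 256.5, 46.5, 22.8])]
top spring_clip []
1.6
```

```bash
ls pics
```

```text
s1.png
scene0.png
t1.png
top0.png
```

View pics/s1.png

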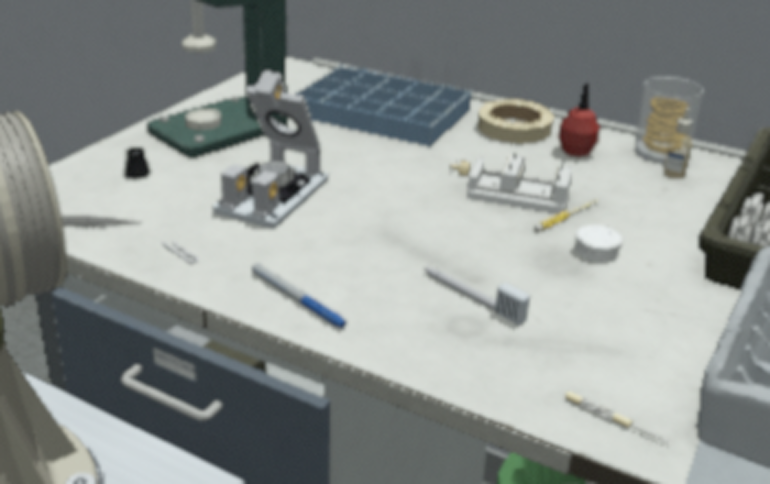

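View pics/t1.png

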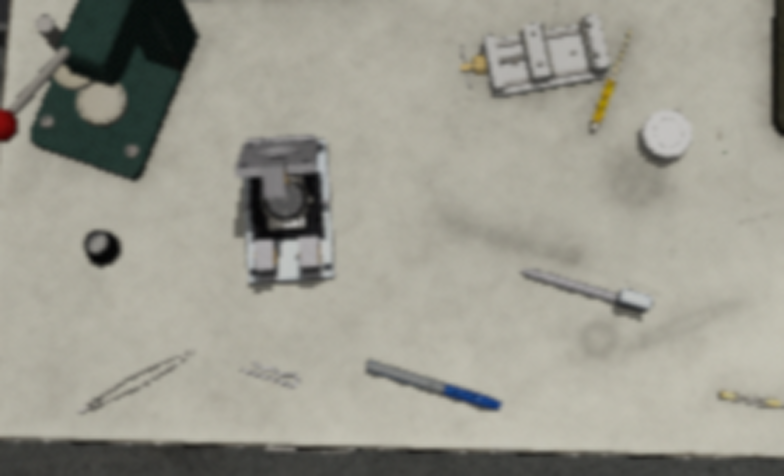

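Run:
```python
from h import *
for n,bs in {'scene':{'fix':(220,145,64,80),'pin':(315,230,64,48)},'top':{'fix':(203,172,56,64),'pin':(308,218,64,34)}}.items():
    im=np.mean([read_camera(n).astype(float) for _ in range(4)],0)[:,:,::-1]
    np.save(f'pics/{n}.npy',im)
    for b,(l,t,w,h) in bs.items():
        c=cv2.resize(im[t:t+h,l:l+w].clip(0,255).astype(np.uint8),None,fx=9,fy=9,interpolation=cv2.INTER_LINEAR)
        for i in range(0,w,10): cv2.putText(c,str(l+i),(i*9,8),0,.35,(0,0,255)); cv2.line(c,(i*9,10),(i*9,14),(0,0,255))
        for i in range(0,h,10): cv2.putText(c,str(t+i),(0,i*9+4),0,.35,(0,0,255))
        c=c[:600]; cv2.imwrite(f'pics/{n}_{b}.png',c)
    print([ (l,[ (round(float(d['p']),2),d['extent'],int(d['mask'].sum())) for d in silhouettes(n,l)]) for l in ['fixture','leaf','pin']])
```

```text
[('fixture', [(0.66, [229.5, 154.4, 48.0, 68.6], 1916)]), ('leaf', [(0.66, [240.9, 155.6, 37.1, 37.9], 771)]), ('pin', [(0.77, [321.9, 239.0, 49.4, 27.0], 357)])]
[('fixture', [(0.75, [214.8, 175.7, 34.6, 55.5], 1616), (0.6, [318.3, 225.6, 43.8, 15.9], 214)]), ('leaf', [(0.94, [215.4, 176.5, 28.2, 24.8], 427)]), ('pin', [(0.78, [316.0, 226.6, 45.8, 15.4], 198)])]
```

View pics/scene_fix.png

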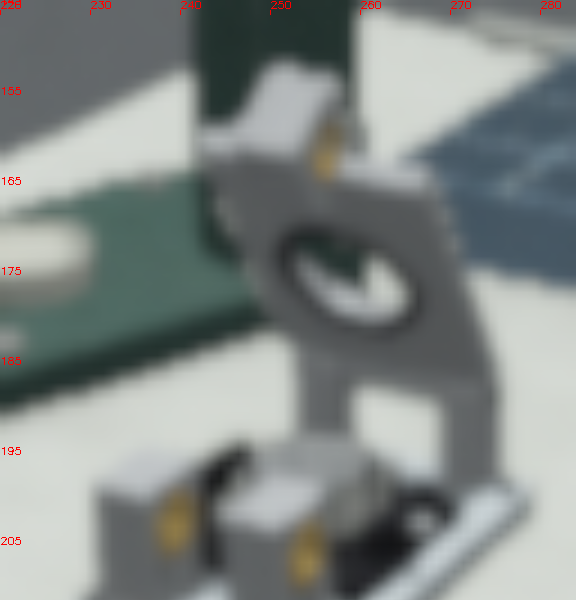

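View pics/top_fix.png

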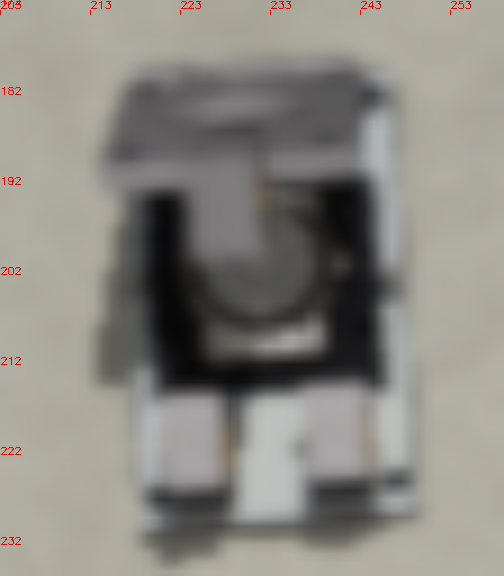

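View pics/scene_pin.png

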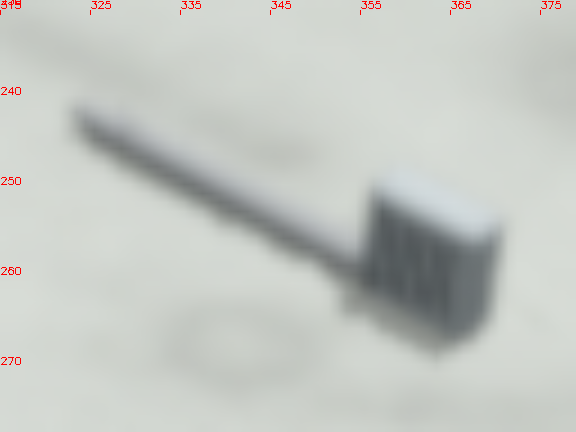

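View pics/top_pin.png

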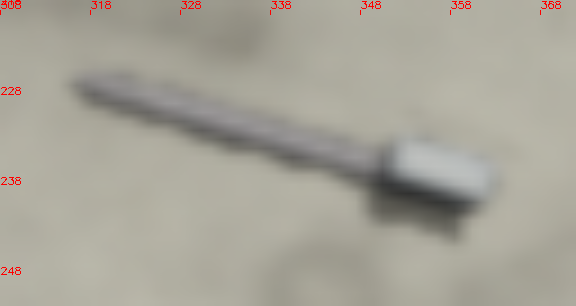

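```bash
cat > fit.py <<'E'
from h import *
from scipy.optimize import least_squares
def P9(l,t,X,Y): return [l+(X+.5)/9-.5,t+(Y+.5)/9-.5]
S=lambda X,Y:('scene',P9(220,145,X,Y)); T=lambda X,Y:('top',P9(203,172,X,Y))
fp=[((-52,-30,40),S(307,552)),((-52,12,40),S(178,522)),((-66,-30,54),S(280,530)),((-38,-30,54),S(325,488)),((-66,-12,54),S(217,515)),((-66,12,54),S(160,500)),((-66,30,54),S(97,487)),((70,-42,12),S(530,497)),
((-70,-42,12),T(415,515)),((-70,42,12),T(142,530)),((-66,-30,54),T(372,478)),((-38,-30,54),T(366,385)),((-66,-12,54),T(312,480)),((-38,-12,54),T(304,387)),((-66,12,54),T(230,486)),((-38,12,54),T(225,392)),((-66,30,54),T(167,488)),((-38,30,54),T(163,394))]
lp=[((124,-10,10),S(345,75)),((124,10,10),S(275,65)),((124,10,-18),S(243,140)),((124,-10,-18),S(308,157)),((110,-10,-4),S(328,155)),((124,10,-18),T(192,262)),((124,-10,-18),T(262,258))]
def fw(p,q): 
    c,s=np.cos(p[2]),np.sin(p[2]); q=np.array(q,float)/1000
    return np.array([p[0]+c*q[0]-s*q[1],p[1]+s*q[0]+c*q[1],q[2]])
def lf(th,q):
    a,y,o=q; return (58-a*np.cos(th)+o*np.sin(th),y,44+a*np.sin(th)+o*np.cos(th))
S2=lambda X,Y:('scene',P9(315,230,X,Y)); T2=lambda X,Y:('top',P9(308,218,X,Y))
pp=[((94,0,5),S2(75,112)),((0,7,32),S2(373,193)),((-32,7,32),S2(455,243)),((-32,-7,32),S2(500,222)),((0,-7,32),S2(390,172)),((-32,7,0),S2(437,355)),
((94,0,5),T2(72,83)),((0,-7,32),T2(395,140)),((-32,-7,32),T2(495,165)),((-32,7,32),T2(485,203)),((0,7,32),T2(385,180))]
if __name__=='__main__':
    def res(p,only=None):
        r=[(proj(n,fw(p,q))[0]-uv) for q,(n,uv) in fp if only in(None,n)]
        if only is None: r+=[(proj(n,fw(p,lf(p[3],q)))[0]-uv) for q,(n,uv) in lp]
        return np.ravel(r)
    s=least_squares(res,[.55,.08,0,1.4],loss='soft_l1'); print(s.x.round(4),res(s.x).reshape(-1,2).round(1).tolist())
    for o in ['scene','top']: print(o,least_squares(lambda p:res(p,o),s.x[:3],loss='soft_l1').x.round(4))
    rp=lambda p,o=None: np.ravel([(proj(n,fw(p,q))[0]-uv) for q,(n,uv) in pp if o in(None,n)])
    s2=least_squares(rp,[.5,-.2,1.4],loss='soft_l1'); print(s2.x.round(4),rp(s2.x).reshape(-1,2).round(1).tolist())
    for o in ['scene','top']: print(o,least_squares(lambda p:rp(p,o),s2.x,loss='soft_l1').x.round(4))
    print('rb',fw(s.x,(-52,-30,40)),'lb',fw(s.x,(-52,30,40)),'grip',fw(s2.x,(-16,0,16)),'tip',fw(s2.x,(94,0,5)),'nose',fw(s.x,lf(s.x[3],(110,0,10))))
E
python3 fit.py
```

```text
[0.5377 0.0839 0.0902 1.0527] [[0.2, 0.4], [0.0, 0.2], [0.3, 0.1], [0.9, 0.3], [0.9, 0.2], [-1.1, -0.1], [-0.3, -0.2], [1.5, -1.6], [0.5, -0.1], [-0.1, 0.2], [-0.2, -0.1], [-0.1, -0.2], [-0.4, 0.2], [-0.0, 0.1], [-0.4, 0.1], [-0.3, 0.1], [-0.3, 0.3], [-0.3, 0.3], [-0.4, 0.5], [0.3, 0.3], [-0.9, 0.3], [-1.1, -0.2], [0.5, -0.5], [0.3, -0.4], [0.6, -0.5]]
scene [0.5373 0.0857 0.1097]
top [0.538  0.0828 0.0785]
[ 0.4565 -0.2348  1.2848] [[-0.3, -0.1], [-1.9, -0.8], [1.3, 0.1], [0.4, -0.1], [0.4, -0.9], [1.6, 0.4], [0.1, -0.2], [-0.4, -0.3], [0.0, 0.6], [-0.3, 1.3], [-0.8, 0.2]]
scene [ 0.4554 -0.2343  1.2595]
top [ 0.4576 -0.2356  1.3082]
rb [0.4885754  0.04930883 0.04      ] lb [0.48317148 0.10906498 0.04      ] grip [ 0.45203177 -0.25018604  0.016     ] tip [ 0.48306472 -0.14465426  0.005     ] nose [0.54982414 0.08497015 0.14451581]
```

```bash
cat >> h.py <<'E'
def tool():
    s=get_state(); r=rot(s['orientation']); M=r.as_matrix(); return s,M
def show():
    s,M=tool(); print('t',round(s['clock'],2),'tcp',(s['tcp_pos']*1000).round(1),'x',M[:,0].round(3),'yang',round(np.degrees(np.arctan2(M[1,1],M[0,1])),1),'zang',round(np.degrees(np.arctan2(M[1,2],M[0,2])),1),'q',s['joint_pos'].round(2),'F',s['wrist_force'].round(1),'gap',round(s['finger_gap']*1000,1))
def to(p):
    s,M=tool(); print('shift cm',(M.T@(np.array(p)-s['tcp_pos'])*100).round(2))
E
python3 - <<'E'
from h import *
show()
# triangulate red ball
a,va=ray('scene',[187,81]); b,vb=ray('top',[129,174])
A=np.stack([va[0],-vb[0]],1); k=np.linalg.lstsq(A,b-a,rcond=None)[0]; print(a+k[0]*va[0],b+k[1]*vb[0])
print(onz('top',[[180,110],[199,128],[172,190],[146,138]],.2)); print(onz('top',[[166,217]],.0))
to((.61,.093,.23))
E
```

```text
t 2.3 tcp [188.4 543.3 231.3] x [ 0.  0. -1.] yang 70.9 zang -19.1 q [1.1  0.31 0.05 1.3  0.   1.43] F [-0.1 -0.9  0.8] gap 85.3
[0.52968067 0.27663508 0.31350116] [0.52947566 0.27685038 0.3135111 ]
[[0.72750192 0.20346616 0.2       ]
 [0.68205077 0.15452403 0.2       ]
 [0.52601061 0.20918192 0.2       ]
 [0.65353911 0.28057323 0.2       ]]
[[0.50081955 0.26617484 0.        ]]
shift cm [  0.13 -28.73  54.59]
```

Run:
```python
from h import *
im=read_camera('scene')[:,:,::-1]
for n,(l,t,w,h) in {'scene':(170,70,110,130),'top':(115,95,140,110)}.items():
    c=np.load(f'pics/{n}.npy')[t:t+h,l:l+w].clip(0,255).astype(np.uint8)
    c=(255*(c/255)**.6).astype(np.uint8)
    c=cv2.resize(c,None,fx=4.6,fy=4.6,interpolation=1); cv2.imwrite(f'pics/press_{n}.png',c)
```

```text
(no output)
```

View pics/press_scene.png

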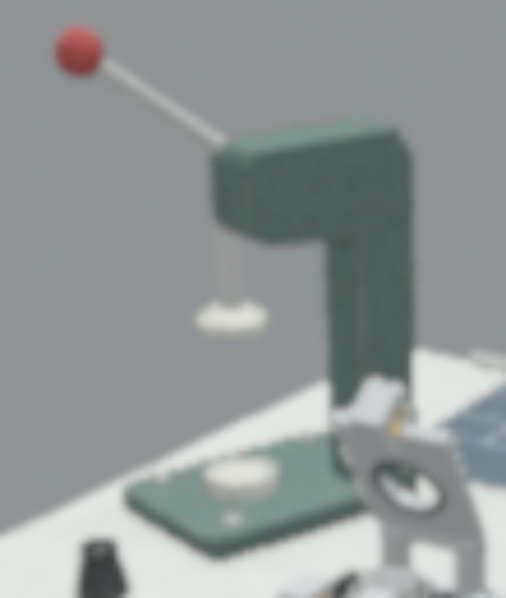

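View pics/press_top.png

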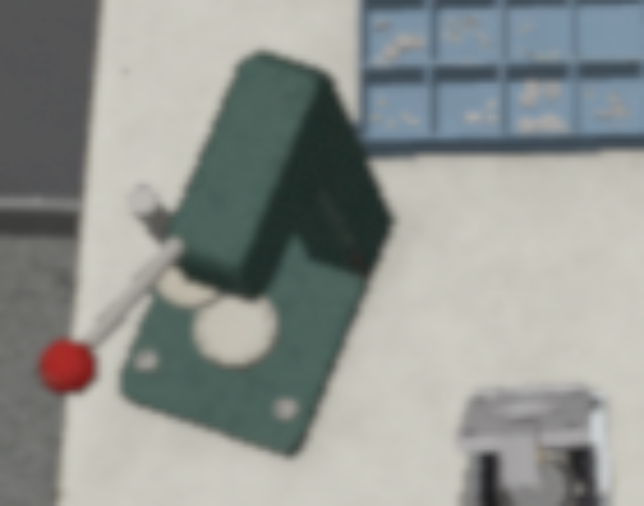

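Run:
```python
from h import *
to((.34,.22,.23))
```

```text
shift cm [  0.13 -25.58  24.91]
```

Call:
step_arm:
  targets:
    - [[0, 0, 0], [0, -2.6, 2.5], 0]
    - [[0, 0, 0], [0, -2.6, 2.5], 0]
    - [[0, 0, 0], [0, -2.6, 2.5], 0]
    - [[0, 0, 0], [0, -2.6, 2.5], 0]
    - [[0, 0, 0], [0, -2.6, 2.5], 0]
    - [[0, 0, 0], [0, -2.6, 2.5], 0]
    - [[0, 0, 0], [0, -2.6, 2.5], 0]
    - [[0, 0, 0], [0, -2.6, 2.5], 0]
    - [[0, 0, 0], [0, -2.6, 2.5], 0]
    - [[0, 0, 0], [0, -2.6, 2.5], 0]

```text
clock: 3.35
tcp_pos: [0.3399, 0.2144, 0.2316]
orientation: [0.698, 0.118, 0.697, -0.117]
wrist_force: [0.6, 0.5, 0.7]
finger_gap: 0.0
```

Call:
step_arm:
  targets:
    - [[8.5, 0, 0], [0, 0, 0], 0]
    - [[8.5, 0, 0], [0, 0, 0], 0]
    - [[8.5, 0, 0], [0, 0, 0], 0]
    - [[8.5, 0, 0], [0, 0, 0], 0]
    - [[8.5, 0, 0], [0, 0, 0], 0]
    - [[8.5, 0, 0], [0, 0, 0], 0]
    - [[8.5, 0, 0], [0, 0, 0], 0]
    - [[8.5, 0, 0], [0, 0, 0], 0]
    - [[8.5, 0, 0], [0, 0, 0], 0]
    - [[8.5, 0, 0], [0, 0, 0], 0]

```text
clock: 4.35
tcp_pos: [0.3395, 0.2157, 0.2315]
orientation: [0.433, 0.559, 0.433, -0.559]
wrist_force: [0.1, 0.3, 0.2]
finger_gap: 0.0002
```

Run:
```python
from h import *
show()
to((.46,.06,.26)); to((.615,.088,.26)); to((.615,.088,.16))
```

```text
t 4.35 tcp [339.5 215.7 231.5] x [ 0.  0. -1.] yang -14.5 zang -104.5 q [ 0.37 -0.02 -0.35  1.24  0.    2.19] F [0.1 0.3 0.2] gap 0.2
shift cm [-2.85 15.57 12.07]
shift cm [-2.85 29.87  5.48]
shift cm [ 7.15 29.87  5.48]
```

Call:
step_arm:
  targets:
    - [[0, 0, 0], [0, 3.1, 2.4], 0]
    - [[0, 0, 0], [0, 3.1, 2.4], 0]
    - [[0, 0, 0], [0, 3.1, 2.4], 0]
    - [[0, 0, 0], [0, 3.1, 2.4], 0]
    - [[0, 0, 0], [0, 3.1, 2.4], 0]
    - [[0, 0, 0], [0, 3.5, -1.6], 0]
    - [[0, 0, 0], [0, 3.5, -1.6], 0]
    - [[0, 0, 0], [0, 3.5, -1.6], 0]
    - [[0, 0, 0], [0, 3.5, -1.6], 0]
    - [[0, 0, 0], [0, 0, 0], 0]

```text
clock: 5.35
tcp_pos: [0.6156, 0.0897, 0.2289]
orientation: [0.435, 0.558, 0.435, -0.558]
wrist_force: [0.0, 0.6, 0.3]
finger_gap: -0.0001
```

Run:
```python
from h import *
show()
import fit
p=[.5377,.0839,.0902]
s,M=tool()
for th in [1.05,.9,.75,.6,.45,.3,.15,0]:
    # contact: nose face pt a=110,o=10
    P=fit.fw(p,fit.lf(th,(110,0,10)))
    # desired TCP: corner of finger (half 15mm toward -x) at P
    Q=P+np.array([.015*np.sin(th),.0,0]); print(th,P.round(4),'tcp',Q.round(4),'shift',(M.T@(Q-s['tcp_pos'])*100).round(2))
grab('scene','s2.png',(150,60,250,190),3.2)
grab('top','t2.png',(130,90,250,190),3.2)
```

```text
t 5.35 tcp [615.6  89.7 228.9] x [-0.  0. -1.] yang -14.1 zang -104.1 q [0.02 0.41 0.18 1.34 0.   1.83] F [0.  0.6 0.3] gap -0.1
1.05 [0.5496 0.085  0.1444] tcp [0.5626 0.085  0.1444] shift [ 8.45 -5.03  1.75]
0.9 [0.5352 0.0837 0.1364] tcp [0.5469 0.0837 0.1364] shift [ 9.25 -6.52  2.26]
0.75 [0.5221 0.0825 0.1263] tcp [0.5323 0.0825 0.1263] shift [10.26 -7.9   2.73]
0.6 [0.5107 0.0815 0.1144] tcp [0.5191 0.0815 0.1144] shift [11.45 -9.16  3.15]
0.45 [0.5011 0.0806 0.1009] tcp [0.5077 0.0806 0.1009] shift [ 12.8  -10.25   3.52]
0.3 [0.4937 0.0799 0.0861] tcp [0.4982 0.0799 0.0861] shift [ 14.28 -11.15   3.82]
0.15 [0.4886 0.0795 0.0703] tcp [0.4909 0.0795 0.0703] shift [ 15.86 -11.85   4.04]
0 [0.4859 0.0792 0.054 ] tcp [0.4859 0.0792 0.054 ] shift [ 17.49 -12.32   4.18]
```

View pics/s2.png

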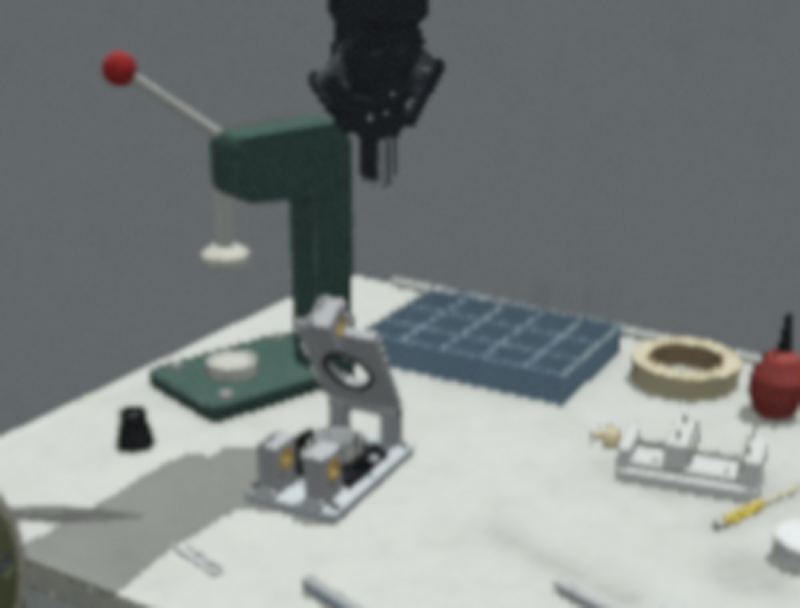

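View pics/t2.png

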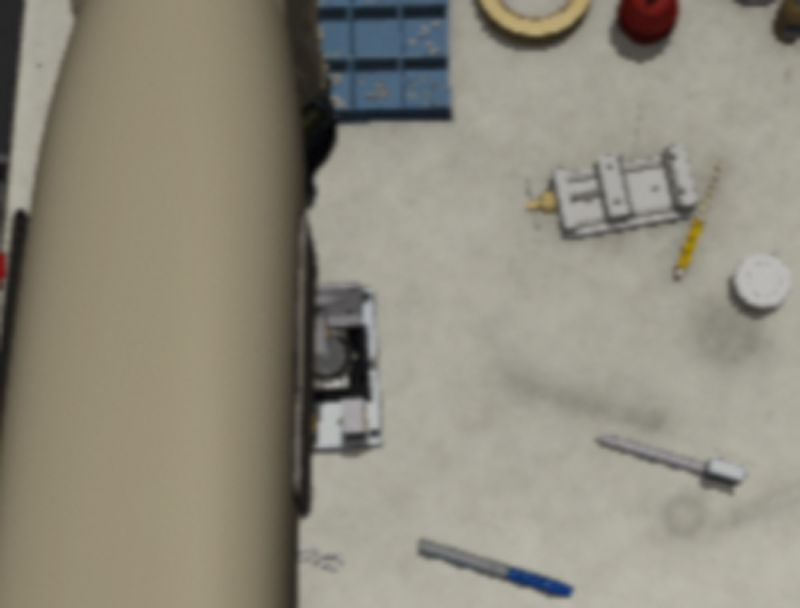

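Call:
step_arm:
  targets:
    - [[0, 0, 0], [4.2, 0, 0], 0]
    - [[0, 0, 0], [4.2, 0, 0], 0]
    - [[0, 0, 0], [0, -1.7, 0.6], 0]
    - [[0, 0, 0], [0, -1.7, 0.6], 0]
    - [[0, 0, 0], [0, -1.6, 0.6], 0]
    - [[0, 0, 0], [0.4, -0.7, 0.3], 0]
    - [[0, 0, 0], [0.4, -0.8, 0.2], 0]
    - [[0, 0, 0], [0.5, -0.7, 0.2], 0]
    - [[0, 0, 0], [0.5, -0.7, 0.2], 0]
    - [[0, 0, 0], [0, 0, 0], 0]

```text
clock: 6.45
tcp_pos: [0.5271, 0.0826, 0.1283]
orientation: [-0.434, -0.557, -0.435, 0.558]
wrist_force: [0.7, 0.5, 0.0]
finger_gap: -0.0002
```

Run:
```python
from h import *
show()
grab('scene','s3.png',(180,100,150,130),5)
```

```text
t 6.45 tcp [527.1  82.6 128.3] x [-0.002  0.    -1.   ] yang -14.1 zang -104.1 q [ 0.    0.29 -0.25  1.04  0.    1.82] F [0.7 0.5 0. ] gap -0.2
```

View pics/s3.png

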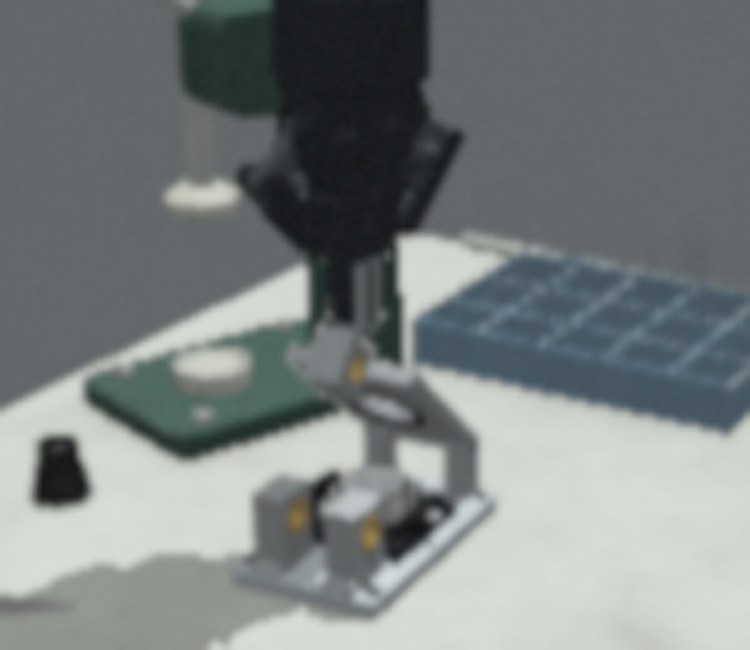

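Call:
step_arm:
  targets:
    - [[0, 0, 0], [0.7, -0.5, 0.2], 0]
    - [[0, 0, 0], [0.7, -0.5, 0.2], 0]
    - [[0, 0, 0], [0.7, -0.6, 0.2], 0]
    - [[0, 0, 0], [0.7, -0.5, 0.2], 0]
    - [[0, 0, 0], [0.7, -0.5, 0.1], 0]
    - [[0, 0, 0], [0.8, -0.4, 0.1], 0]
    - [[0, 0, 0], [0.8, -0.4, 0.1], 0]
    - [[0, 0, 0], [0.8, -0.3, 0.1], 0]
    - [[0, 0, 0], [0.8, -0.2, 0.1], 0]
    - [[0, 0, 0], [0.6, -0.1, 0], 0]

```text
clock: 7.5
tcp_pos: [0.4861, 0.0796, 0.0554]
orientation: [-0.435, -0.557, -0.435, 0.558]
wrist_force: [-0.3, -0.4, -0.0]
finger_gap: 0.0003
```

Run:
```python
from h import *
show()
grab('scene','s4.png',(180,100,150,130),5)
```

```text
t 7.5 tcp [486.1  79.6  55.4] x [-0.001 -0.    -1.   ] yang -14.1 zang -104.1 q [-0.    0.29 -0.45  0.83 -0.    1.82] F [-0.3 -0.4 -0. ] gap 0.3
```

View pics/s4.png

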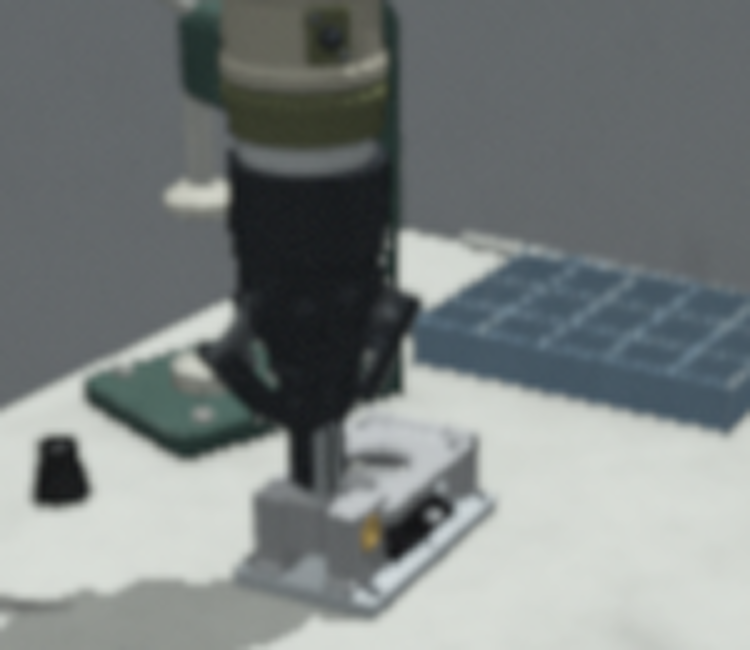

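Call:
step_arm:
  targets:
    - [[0, 0, 0], [0.1, 0, 0], 0]
    - [[0, 0, 0], [0.1, 0, 0], 0]
    - [[0, 0, 0], [0.1, 0, 0], 0]
    - [[0, 0, 0], [0, 0, 0], 0]
    - [[0, 0, 0], [0, 0, 0], 0]
    - [[0, 0, 0], [0, 0, 0], 0]
    - [[0, 0, 0], [0, 0, 0], 0]
    - [[0, 0, 0], [0, 0, 0], 0]
    - [[0, 0, 0], [0, 0, 0], 0]
    - [[0, 0, 0], [0, 0, 0], 0]

```text
clock: 8.55
tcp_pos: [0.4868, 0.0797, 0.054]
orientation: [0.435, 0.558, 0.435, -0.558]
wrist_force: [-1.1, 0.4, 5.0]
finger_gap: -0.0002
```

Run:
```python
from h import *
show()
```

```text
t 8.55 tcp [486.8  79.7  54. ] x [ 0.001  0.    -1.   ] yang -14.1 zang -104.1 q [-0.    0.29 -0.45  0.83  0.    1.82] F [-1.1  0.4  5. ] gap -0.2
```

Call:
step_arm:
  targets:
    - [[0, 0, 0], [0.1, 0, 0], 0]
    - [[0, 0, 0], [0.1, 0, 0], 0]
    - [[0, 0, 0], [0.1, 0, 0], 0]
    - [[0, 0, 0], [0.1, 0, 0], 0]
    - [[0, 0, 0], [0, 0, 0], 0]
    - [[0, 0, 0], [0, 0, 0], 0]
    - [[0, 0, 0], [0, 0, 0], 0]
    - [[0, 0, 0], [0, 0, 0], 0]
    - [[0, 0, 0], [0, 0, 0], 0]
    - [[0, 0, 0], [0, 0, 0], 0]

```text
clock: 9.55
tcp_pos: [0.487, 0.0797, 0.0534]
orientation: [0.435, 0.558, 0.434, -0.557]
wrist_force: [-13.0, -1.8, 35.2]
finger_gap: 0.0001
```

Run:
```python
from h import *
show()
```

```text
t 9.55 tcp [487.   79.7  53.4] x [ 0.003 -0.    -1.   ] yang -14.1 zang -104.1 q [-0.    0.29 -0.46  0.82 -0.    1.82] F [-13.   -1.8  35.2] gap 0.1
```

Call:
step_arm:
  targets:
    - [[0, 0, 0], [-2.0, 0, 0], 0]
    - [[0, 0, 0], [-4.0, 0, 0], 0]
    - [[2.3, 0, 0], [-4.0, 0, 0], 2]
    - [[0, 0, 0], [0, 0, 4.0], 8.5]
    - [[0, 0, 0], [0, 0, 4.0], 8.5]
    - [[0, 0, 0], [0, 0, 4.0], 8.5]
    - [[0, 0, 0], [0, 0, 4.0], 8.5]
    - [[0, 0, 0], [0, 0, 4.0], 8.5]
    - [[0, 0, 0], [0, 0, 4.0], 8.5]
    - [[0, 0, 0], [0, 0, 4.0], 8.5]

```text
clock: 10.55
tcp_pos: [0.4071, -0.1905, 0.1496]
orientation: [0.424, 0.566, 0.423, -0.566]
wrist_force: [1.0, -0.8, -0.8]
finger_gap: 0.085
```

Run:
```python
from h import *
show(); to((.452,-.2502,.06))
grab('top','t5.png',(200,160,190,130),4)
grab('scene','s5.png',(210,150,200,140),4)
```

```text
t 10.55 tcp [ 407.1 -190.5  149.6] x [ 0.001 -0.    -1.   ] yang -16.4 zang -106.4 q [-0.62  0.12 -0.41  1.04  0.    1.24] F [ 1.  -0.8 -0.8] gap 85.0
shift cm [8.97 5.98 4.46]
```

View pics/t5.png

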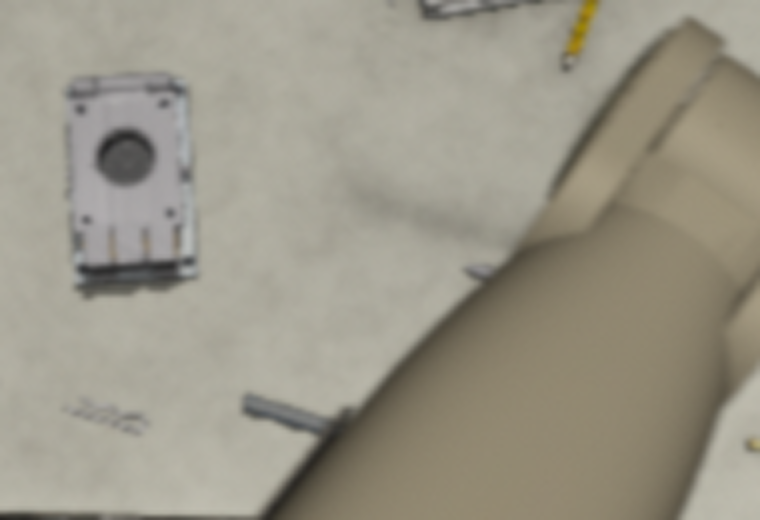

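View pics/s5.png

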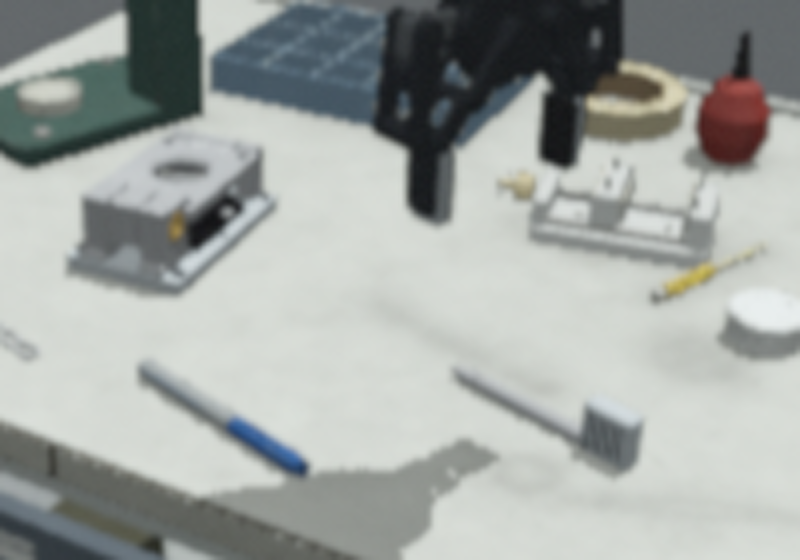

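Call:
step_arm:
  targets:
    - [[0, 0, 0], [0, 3.0, 2.2], 8.5]
    - [[0, 0, 0], [0, 3.0, 2.3], 8.5]
    - [[0, 0, 0], [2.5, 0, 0], 8.5]
    - [[0, 0, 0], [2.5, 0, 0], 8.5]
    - [[0, 0, 0], [2.0, 0, 0], 8.5]
    - [[0, 0, 0], [0, 0, 0], 8.5]
    - [[0, 0, 0], [0, 0, 0], 8.5]
    - [[0, 0, 0], [0, 0, 0], 8.5]
    - [[0, 0, 0], [0, 0, 0], 6]
    - [[0, 0, 0], [0, 0, 0], 6]

```text
clock: 11.65
tcp_pos: [0.453, -0.2493, 0.0803]
orientation: [0.424, 0.566, 0.423, -0.566]
wrist_force: [-0.2, -0.6, 0.5]
finger_gap: 0.0601
```

Run:
```python
from h import *
show(); to((.452,-.2502,.004))
grab('scene','s6.png',(300,170,120,110),6)
```

```text
t 11.65 tcp [ 453.  -249.3   80.3] x [ 0.002 -0.001 -1.   ] yang -16.4 zang -106.4 q [-0.66  0.3  -0.36  0.91  0.    1.2 ] F [-0.2 -0.6  0.5] gap 60.1
shift cm [ 7.63 -0.08  0.11]
```

View pics/s6.png

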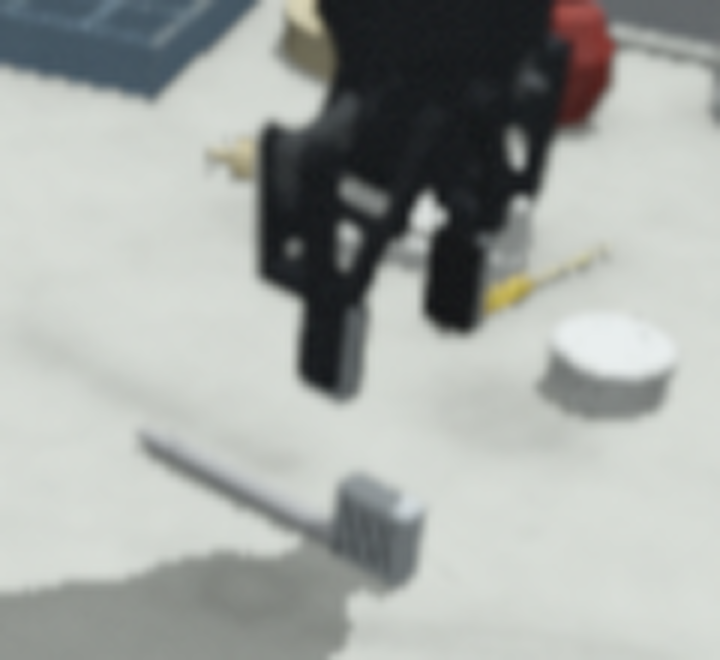

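Call:
step_arm:
  targets:
    - [[0, 0, 0], [2.5, 0, 0], 6]
    - [[0, 0, 0], [2.5, 0, 0], 6]
    - [[0, 0, 0], [1.5, 0, 0], 6]
    - [[0, 0, 0], [1.0, 0, 0], 5]
    - [[0, 0, 0], [0, 0, 0], 3]
    - [[0, 0, 0], [0, 0, 0], 2]
    - [[0, 0, 0], [0, 0, 0], 1]
    - [[0, 0, 0], [0, 0, 0], 0.5]
    - [[0, 0, 0], [0, 0, 0], 0.5]
    - [[0, 0, 0], [0, 0, 0], 0.5]
  force: 60

```text
clock: 12.7
tcp_pos: [0.4531, -0.2496, 0.0053]
orientation: [0.424, 0.567, 0.423, -0.566]
wrist_force: [-0.8, 0.4, 6.0]
finger_gap: 0.0131
```

Run:
```python
from h import *
show(); 
grab('scene','s7.png',(300,170,120,110),6)
```

```text
t 12.7 tcp [ 453.1 -249.6    5.3] x [ 0.002 -0.001 -1.   ] yang -16.4 zang -106.4 q [-0.66  0.39 -0.45  0.73  0.    1.2 ] F [-0.8  0.4  6. ] gap 13.1
```

View pics/s7.png

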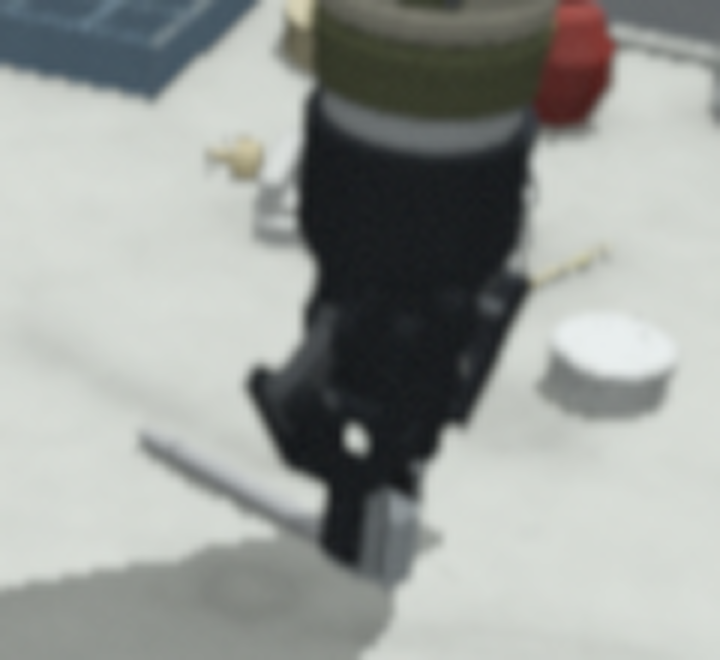

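Call:
step_arm:
  targets:
    - [[0, 0, 0], [-2.0, 0, 0], 0.5]
    - [[0, 0, 0], [-3.0, 0, 0], 0.5]
    - [[0, 0, 0], [-3.0, 0, 0], 0.5]
    - [[-7.2, 0, 0], [0, 0, 0], 0.5]
    - [[-7.2, 0, 0], [0, 0, 0], 0.5]
    - [[-7.2, 0, 0], [0, 0, 0], 0.5]
    - [[0, 0, 0], [0, 0, 0], 0.5]
    - [[0, 0, 0], [0, 0, 0], 0.5]
    - [[0, 0, 0], [0, 0, 0], 0.5]
    - [[0, 0, 0], [0, 0, 0], 0.5]

```text
clock: 13.75
tcp_pos: [0.4523, -0.249, 0.0841]
orientation: [0.522, 0.477, 0.522, -0.477]
wrist_force: [0.6, -0.9, -0.7]
finger_gap: 0.0131
```

Run:
```python
from h import *
show(); to((.495,-.115,.085))
for n,bs in {'scene':{'fix':(220,165,64,64),'pin':(300,195,84,66)},'top':{'fix':(203,172,56,64),'pin':(290,200,80,60)}}.items():
    im=np.mean([read_camera(n).astype(float) for _ in range(3)],0)[:,:,::-1]
    np.save(f'pics/{n}B.npy',im)
    for b,(l,t,w,h) in bs.items():
        c=cv2.resize(im[t:t+h,l:l+w].clip(0,255).astype(np.uint8),None,fx=9,fy=9,interpolation=cv2.INTER_LINEAR)
        cv2.imwrite(f'pics/{n}B_{b}.png',c[:600])
```

```text
t 13.75 tcp [ 452.3 -249.    84.1] x [-0.  0. -1.] yang 5.1 zang -84.9 q [-0.66  0.3  -0.36  0.92  0.    0.82] F [ 0.6 -0.9 -0.7] gap 13.1
shift cm [ -0.08   5.45 -12.96]
```

View pics/sceneB_fix.png

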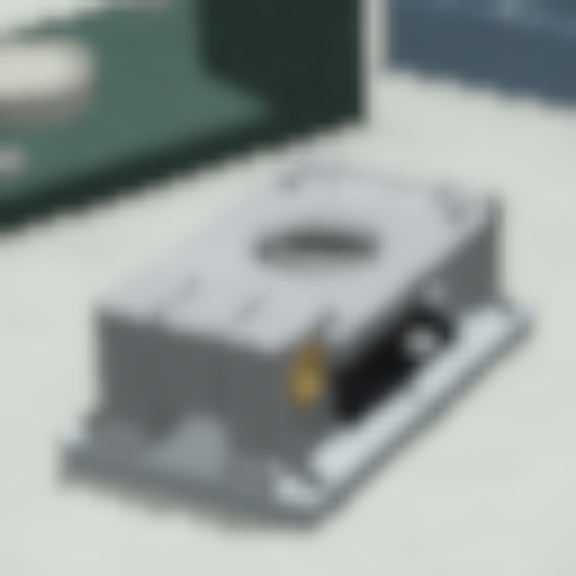

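View pics/topB_fix.png

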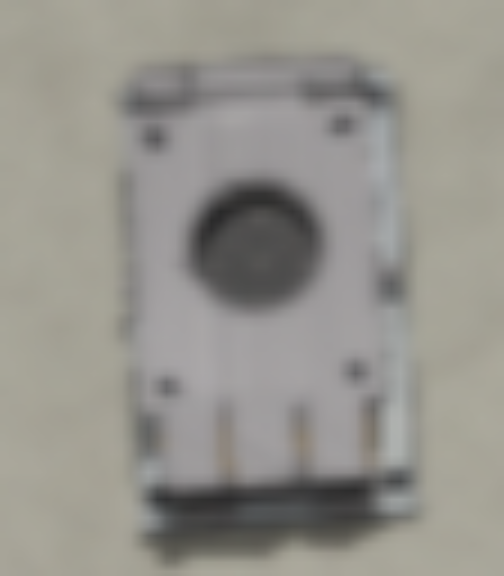

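View pics/sceneB_pin.png

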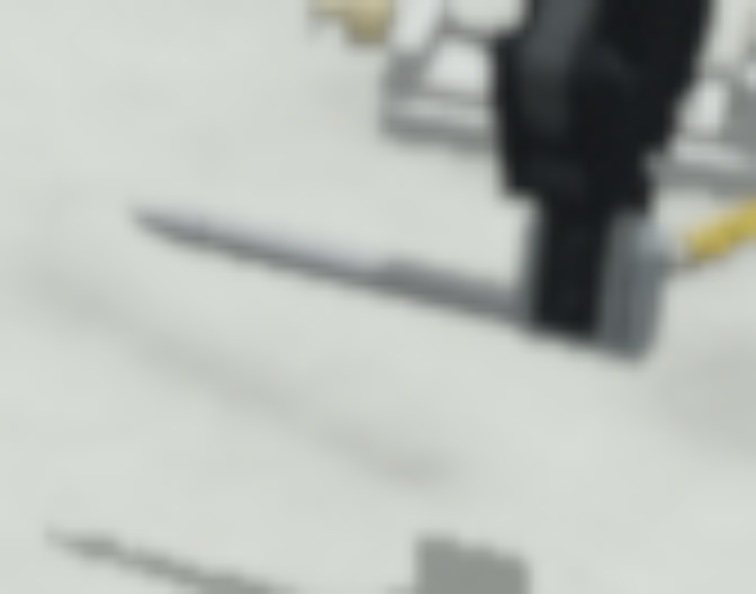

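View pics/topB_pin.png

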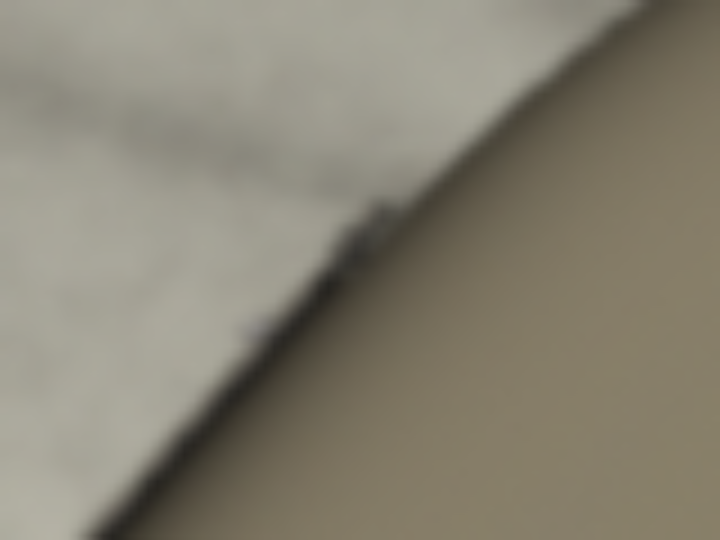

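```bash
cat > fit2.py <<'E'
from fit import *
SB=lambda X,Y:('scene',P9(220,165,X,Y))
ex=[((-70,42,12),SB(65,442)),((-70,-42,12),SB(308,500)),((70,-42,12),SB(530,322)),((-66,-30,54),SB(280,350)),((-66,30,54),SB(97,312)),((-52,-30,40),SB(308,380)),
((-66,30,54),T(165,490)),((-66,-30,54),T(376,482)),((70,-42,12),T(397,88))]
A=fp[:7]+fp[8:]+ex
def res(p,o=None): return np.ravel([(proj(n,fw(p,q))[0]-uv) for q,(n,uv) in A if o in(None,n)])
for o in [None,'scene','top']:
    s=least_squares(lambda p:res(p,o),[.5377,.0839,.09],loss='soft_l1'); print(o,s.x.round(4),fw(s.x,(-52,-30,40)).round(4))
    if o is None: print(res(s.x).reshape(-1,2).round(1)[17:].tolist()); p0=s.x
# overlay
im=np.load('pics/topB.npy').clip(0,255).astype(np.uint8)
for n,(l,t,w,h) in {'top':(203,172,56,64),'scene':(220,165,64,64)}.items():
    im=np.load(f'pics/{n}B.npy').clip(0,255).astype(np.uint8)[t:t+h,l:l+w]; im=cv2.resize(im,None,fx=9,fy=9,interpolation=1)
    def seg(a,b,c):
        q=(proj(n,[fw(p0,a),fw(p0,b)])-[l,t]+.5)*9-.5
        cv2.line(im,tuple(int(v) for v in q[0].round()),tuple(int(v) for v in q[1].round()),c,1)
    for z,X,Y,c in [(12,(-70,70),(-42,42),(0,255,0)),(54,(-66,-38),(-30,-12),(0,0,255)),(54,(-66,-38),(12,30),(0,0,255)),(54,(-66,-38),(-10,10),(255,0,0))]:
        k=[(X[0],Y[0],z),(X[1],Y[0],z),(X[1],Y[1],z),(X[0],Y[1],z)]
        for i in range(4): seg(k[i],k[(i+1)%4],c)
    seg((-52,-60,40),(-52,-30,40),(0,255,255))
    cv2.imwrite(f'pics/ov_{n}.png',im)
E
python3 fit2.py
```

```text
None [0.5374 0.0833 0.0822] [0.4881 0.0491 0.04  ]
[[-0.8, -0.7], [0.8, 0.4], [1.8, -2.0], [0.2, 0.2], [-0.3, -0.7], [0.1, -0.4], [-0.0, 0.1], [-0.6, -0.3], [0.2, -2.2]]
scene [0.537  0.0847 0.1016] [0.4883 0.0496 0.04  ]
top [0.5376 0.0829 0.0801] [0.4882 0.0488 0.04  ]
```

View pics/ov_top.png

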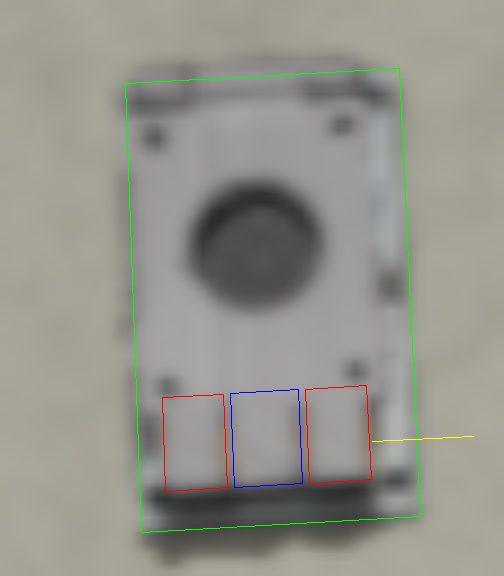

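View pics/ov_scene.png

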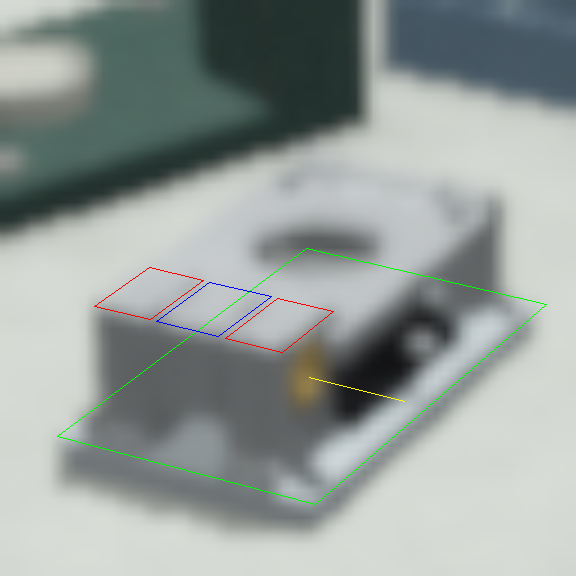

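Call:
step_arm:
  targets:
    - [[0, 0, 0], [0, 1.4, -3.2], 0.5]
    - [[0, 0, 0], [0, 1.4, -3.2], 0.5]
    - [[0, 0, 0], [0, 1.4, -3.2], 0.5]
    - [[0, 0, 0], [0, 1.2, -3.2], 0.5]
    - [[0, 0, 0], [2, 0, 0], 0.5]
    - [[0, 0, 0], [2, 0, 0], 0.5]
    - [[0, 0, 0], [0.5, 0, 0], 0.5]
    - [[0, 0, 0], [0, 0, 0], 0.5]
    - [[0, 0, 0], [0, 0, 0], 0.5]
    - [[0, 0, 0], [0, 0, 0], 0.5]

```text
clock: 15.05
tcp_pos: [0.4953, -0.1173, 0.0402]
orientation: [0.522, 0.477, 0.521, -0.477]
wrist_force: [0.2, 0.1, -1.7]
finger_gap: 0.0133
```

```bash
cat > look.py <<'E'
from h import *
import sys
tag=sys.argv[1]
show()
for n,(l,t,w,h) in {'scene':(220,175,84,66),'top':(205,195,84,66)}.items():
    im=np.mean([read_camera(n).astype(float) for _ in range(3)],0)[:,:,::-1]
    np.save(f'pics/{n}{tag}.npy',im)
    c=cv2.resize(im[t:t+h,l:l+w].clip(0,255).astype(np.uint8),None,fx=9,fy=9,interpolation=cv2.INTER_LINEAR)
    cv2.imwrite(f'pics/{n}{tag}.png',c[:600])
E
python3 look.py C
```

```text
t 15.05 tcp [ 495.3 -117.3   40.2] x [ 0.002 -0.001 -1.   ] yang 5.1 zang -84.9 q [-0.39  0.33 -0.43  0.81  0.    1.09] F [ 0.2  0.1 -1.7] gap 13.3
```

View pics/sceneC.png

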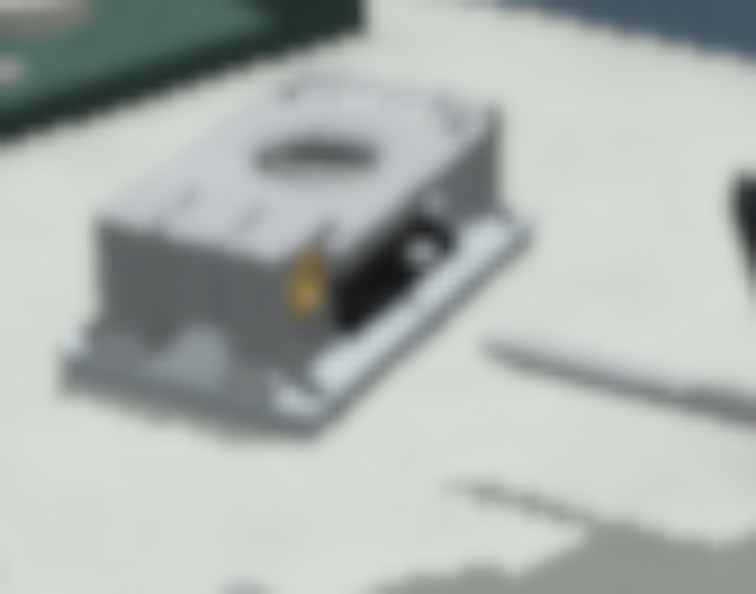

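View pics/topC.png

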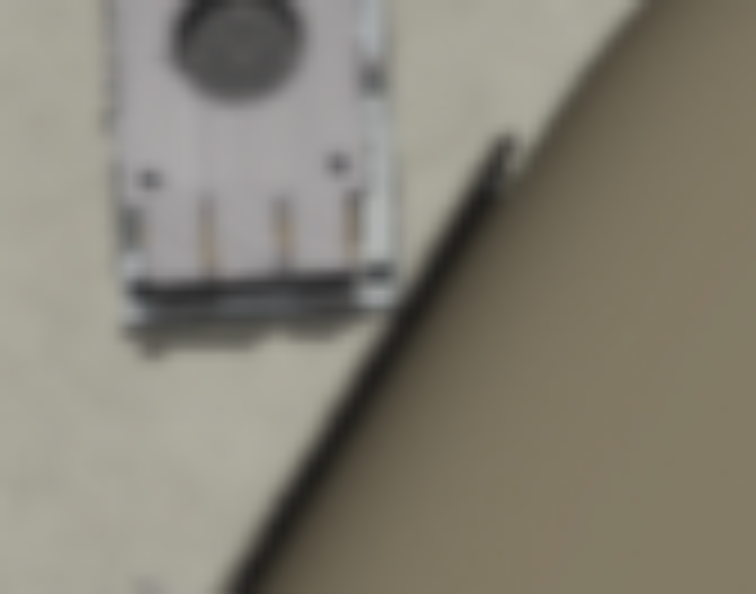

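```bash
cat > tip.py <<'E'
from fit import *
def plane(uv):
    s,M=tool(); n=M[:,1]; t,v=ray('scene',[uv]); v=v[0]
    k=(n@(s['tcp_pos']-t))/(n@v); P=t+k*v; return P,(M.T@(P-s['tcp_pos'])*1000).round(1)
if __name__=='__main__':
    for XY in [(487,346),(560,362),(680,391),(750,408)]: print(XY,plane(P9(220,175,*XY)))
E
python3 tip.py
python3 - <<'E'
from tip import *
import cv2
im=np.load('pics/sceneC.npy').clip(0,255).astype(np.uint8); l,t,w,h=265,190,84,66
cv2.imwrite('pics/sC2.png',cv2.resize(im[t:t+h,l:l+w],None,fx=9,fy=9,interpolation=1))
E
```

```text
(487, 346) (array([ 0.48516284, -0.01078135,  0.04022036]), array([  -0.6,    0. , -106.5]))
(560, 362) (array([ 0.48711448, -0.03238841,  0.04080469]), array([ -1.2,   0. , -84.8]))
(680, 391) (array([ 0.49025164, -0.06711551,  0.04094323]), array([ -1.3,  -0. , -49.9]))
(750, 408) (array([ 0.49204204, -0.08693435,  0.04099684]), array([ -1.4,   0. , -30. ]))
```

View pics/sC2.png

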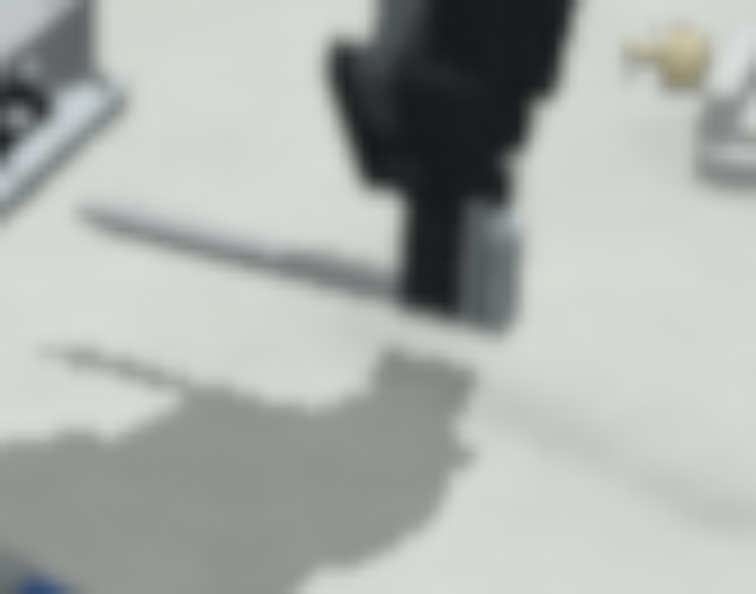

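Run:
```python
from h import *
show(); to((.4883,.0492,.040)); to((.4883-.06*np.sin(.085),.0492+.06*np.cos(.085),.040))
```

```text
t 15.35 tcp [ 494.7 -116.8   39.6] x [ 0.001 -0.    -1.   ] yang 5.2 zang -84.8 q [-0.39  0.33 -0.44  0.81  0.    1.09] F [-0.2 -0.1 -0.8] gap 13.0
shift cm [ -0.04   0.85 -16.59]
shift cm [ -0.04   0.88 -22.59]
```

Call:
step_arm:
  targets:
    - [[0, 0, 0], [0, 0.4, -1.5], 0.5]
    - [[0, 0, 0], [0, 0.45, -1.5], 0.5]
    - [[0, 0, 0], [0, 0, -1.5], 0.5]
    - [[0, 0, 0], [0, 0, -0.8], 0.5]
    - [[0, 0, 0], [0, 0, 0], 0.5]
    - [[0, 0, 0], [0, 0, 0], 0.5]
    - [[0, 0, 0], [0, 0, 0], 0.5]
    - [[0, 0, 0], [0, 0, 0], 0.5]
    - [[0, 0, 0], [0, 0, 0], 0.5]
    - [[0, 0, 0], [0, 0, 0], 0.5]

```text
clock: 16.35
tcp_pos: [0.4983, -0.0634, 0.0393]
orientation: [0.522, 0.477, 0.522, -0.477]
wrist_force: [-0.7, 0.4, -0.2]
finger_gap: 0.0128
```

```bash
python3 look.py D
```

```text
t 16.35 tcp [498.3 -63.4  39.3] x [ 0.  0. -1.] yang 5.1 zang -84.9 q [-0.29  0.32 -0.45  0.8   0.    1.19] F [-0.7  0.4 -0.2] gap 12.8
```

View pics/sceneD.png

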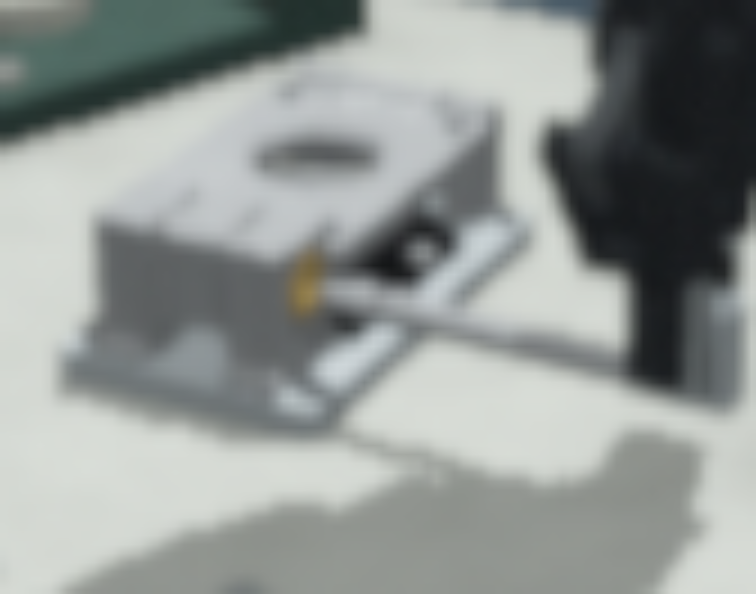

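View pics/topD.png

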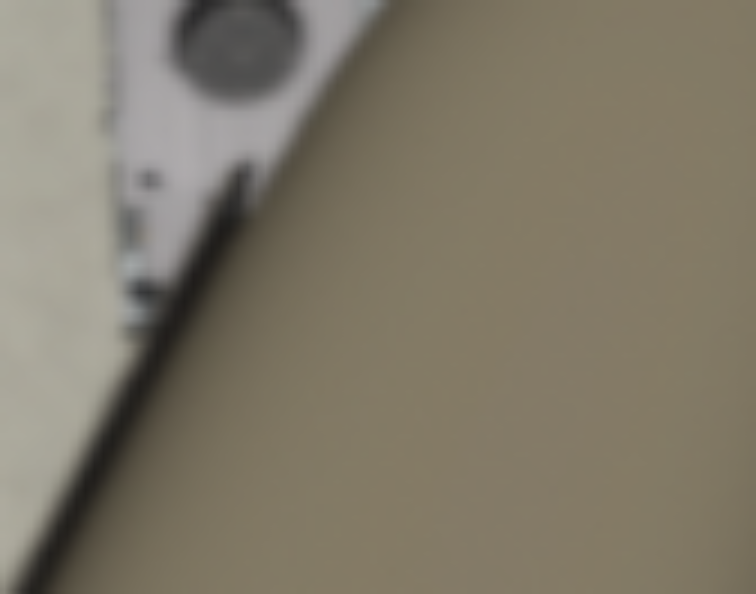

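Call:
step_arm:
  targets:
    - [[0, 0, 0], [0, 0, -0.3], 0.5]
    - [[0, 0, 0], [0, 0, -0.3], 0.5]
    - [[0, 0, 0], [0, 0, -0.2], 0.5]
    - [[0, 0, 0], [0, 0, -0.2], 0.5]
    - [[0, 0, 0], [0, 0, -0.2], 0.5]
    - [[0, 0, 0], [0, 0, -0.2], 0.5]
    - [[0, 0, 0], [0, 0, -0.2], 0.5]
    - [[0, 0, 0], [0, 0, -0.2], 0.5]
    - [[0, 0, 0], [0, 0, -0.2], 0.5]
    - [[0, 0, 0], [0, 0, 0], 0.5]

```text
clock: 17.65
tcp_pos: [0.4965, -0.0429, 0.0393]
orientation: [0.522, 0.477, 0.522, -0.477]
wrist_force: [1.1, 0.6, -1.5]
finger_gap: 0.0129
```

```bash
python3 look.py E
```

```text
t 17.65 tcp [496.5 -42.9  39.3] x [ 0.  0. -1.] yang 5.2 zang -84.8 q [-0.25  0.31 -0.46  0.8   0.    1.23] F [ 1.1  0.6 -1.5] gap 12.9
```

View pics/sceneE.png

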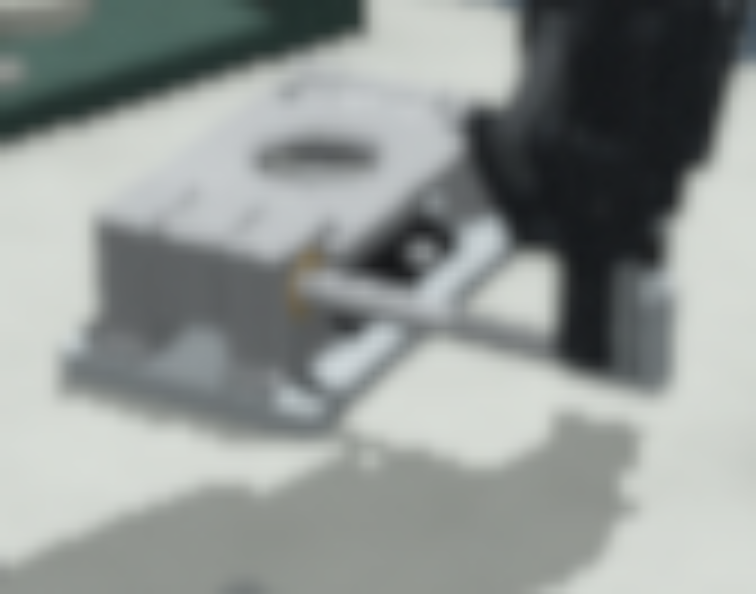

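Call:
step_arm:
  targets:
    - [[0, 0, 0], [0, 0, -0.2], 0.5]
    - [[0, 0, 0], [0, 0, -0.2], 0.5]
    - [[0, 0, 0], [0, 0, -0.2], 0.5]
    - [[0, 0, 0], [0, 0, -0.2], 0.5]
    - [[0, 0, 0], [0, 0, -0.2], 0.5]
    - [[0, 0, 0], [0, 0, -0.2], 0.5]
    - [[0, 0, 0], [0, 0, -0.2], 0.5]
    - [[0, 0, 0], [0, 0, -0.2], 0.5]
    - [[0, 0, 0], [0, 0, 0], 0.5]
    - [[0, 0, 0], [0, 0, 0], 0.5]

```text
clock: 18.95
tcp_pos: [0.495, -0.0269, 0.0393]
orientation: [0.522, 0.477, 0.522, -0.477]
wrist_force: [0.8, 0.3, -0.1]
finger_gap: 0.0128
```

```bash
python3 -c "
from h import *
show(); print(get_state()['ft_torque'].round(2))"
```

```text
t 18.95 tcp [495.  -26.9  39.3] x [ 0.     0.001 -1.   ] yang 5.2 zang -84.8 q [-0.22  0.31 -0.47  0.8   0.    1.26] F [ 0.8  0.3 -0.1] gap 12.8
[ 0.24 -0.14 -0.01]
```

Call:
step_arm:
  targets:
    - [[0, 0, 0], [0, 0, -0.2], 0.5]
    - [[0, 0, 0], [0, 0, -0.2], 0.5]
    - [[0, 0, 0], [0, 0, -0.2], 0.5]
    - [[0, 0, 0], [0, 0, -0.2], 0.5]
    - [[0, 0, 0], [0, 0, -0.2], 0.5]
    - [[0, 0, 0], [0, 0, -0.2], 0.5]
    - [[0, 0, 0], [0, 0, -0.2], 0.5]
    - [[0, 0, 0], [0, 0, -0.2], 0.5]
    - [[0, 0, 0], [0, 0, -0.2], 0.5]
    - [[0, 0, 0], [0, 0, 0], 0.5]

```text
clock: 19.95
tcp_pos: [0.4934, -0.0089, 0.0393]
orientation: [0.522, 0.477, 0.522, -0.477]
wrist_force: [1.0, 1.0, 0.2]
finger_gap: 0.0129
```

```bash
python3 -c "
from h import *
show(); print(get_state()['ft_torque'].round(2))"
```

```text
t 19.95 tcp [493.4  -8.9  39.3] x [ 0.     0.001 -1.   ] yang 5.2 zang -84.8 q [-0.18  0.31 -0.47  0.79  0.    1.3 ] F [1.  1.  0.2] gap 12.9
[ 0.17 -0.27 -0.08]
```

Call:
step_arm:
  targets:
    - [[0, 0, 0], [0, 0, -0.2], 0.5]
    - [[0, 0, 0], [0, 0, -0.2], 0.5]
    - [[0, 0, 0], [0, 0, -0.2], 0.5]
    - [[0, 0, 0], [0, 0, -0.2], 0.5]
    - [[0, 0, 0], [0, 0, -0.2], 0.5]
    - [[0, 0, 0], [0, 0, -0.2], 0.5]
    - [[0, 0, 0], [0, 0, -0.2], 0.5]
    - [[0, 0, 0], [0, 0, -0.2], 0.5]
    - [[0, 0, 0], [0, 0, -0.2], 0.5]
    - [[0, 0, 0], [0, 0, 0], 0.5]

```text
clock: 20.95
tcp_pos: [0.4919, 0.009, 0.0394]
orientation: [0.522, 0.477, 0.522, -0.477]
wrist_force: [1.5, -0.3, 2.3]
finger_gap: 0.013
```

```bash
python3 -c "
from h import *
show(); print(get_state()['ft_torque'].round(2))"; python3 look.py F
```

```text
t 20.95 tcp [491.9   9.   39.4] x [ 0.     0.001 -1.   ] yang 5.2 zang -84.8 q [-0.15  0.3  -0.48  0.79  0.    1.33] F [ 1.5 -0.3  2.3] gap 13.0
[ 0.08 -0.41 -0.06]
t 20.95 tcp [491.9   9.   39.4] x [ 0.     0.001 -1.   ] yang 5.2 zang -84.8 q [-0.15  0.3  -0.48  0.79  0.    1.33] F [ 1.5 -0.3  2.3] gap 13.0
```

View pics/sceneF.png

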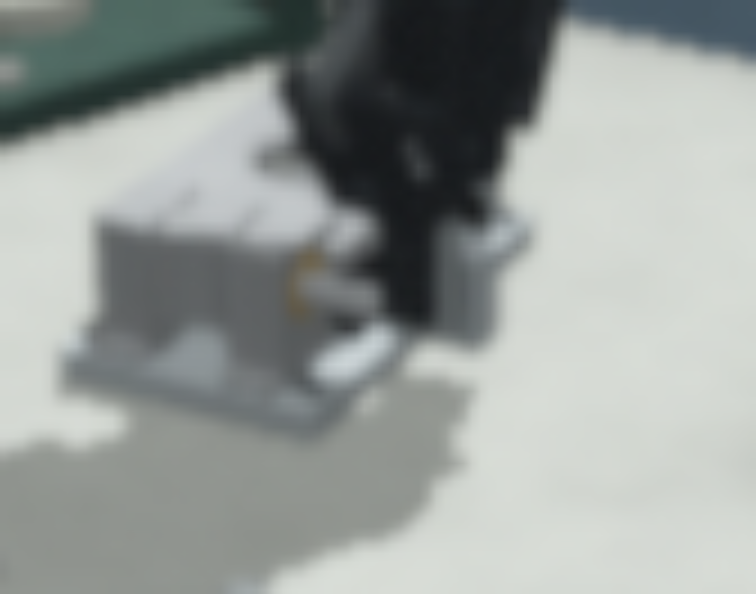

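View pics/topF.png

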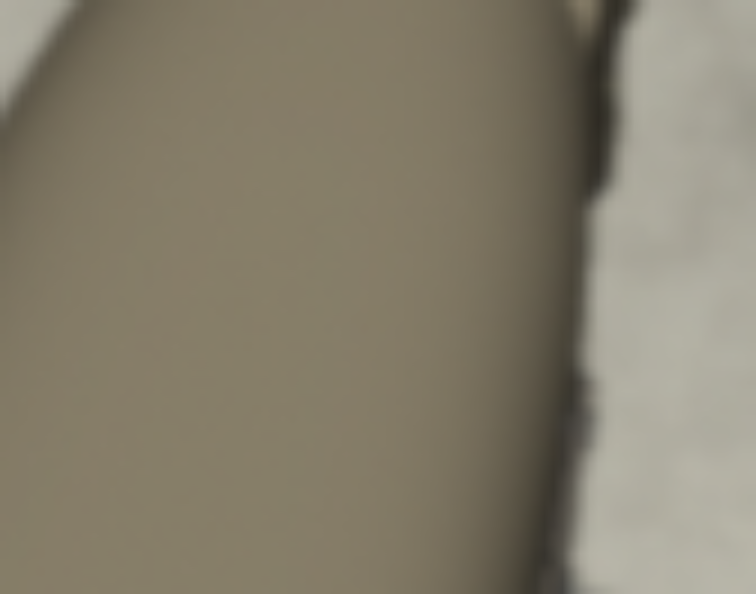

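Call:
step_arm:
  targets:
    - [[0, 0, 0], [0, 0, -0.3], 0.5]
    - [[0, 0, 0], [0, 0, -0.3], 0.5]
    - [[0, 0, 0], [0, 0, -0.3], 0.5]
    - [[0, 0, 0], [0, 0, -0.3], 0.5]
    - [[0, 0, 0], [0, 0, -0.3], 0.5]
    - [[0, 0, 0], [0, 0, -0.3], 0.5]
    - [[0, 0, 0], [0, 0, -0.2], 0.5]
    - [[0, 0, 0], [0, 0, 0], 0.5]
    - [[0, 0, 0], [0, 0, 0], 0.5]
    - [[0, 0, 0], [0, 0, 0], 0.5]

```text
clock: 22.25
tcp_pos: [0.4901, 0.029, 0.0393]
orientation: [0.522, 0.477, 0.522, -0.476]
wrist_force: [3.4, 0.8, 2.4]
finger_gap: 0.013
```

```bash
python3 -c "
from h import *
F=[]
for i in range(4):
    read_camera('scene'); F.append(get_state()['wrist_force'])
print(np.mean(F,0).round(1),get_state()['ft_torque'].round(2))"; python3 look.py G
```

```text
[3.  1.6 2.3] [ 0.56 -0.71 -0.1 ]
t 22.45 tcp [490.2  28.9  39.4] x [ 0.     0.001 -1.   ] yang 5.2 zang -84.8 q [-0.11  0.3  -0.48  0.79  0.    1.37] F [3.7 1.8 2.9] gap 13.1
```

View pics/sceneG.png

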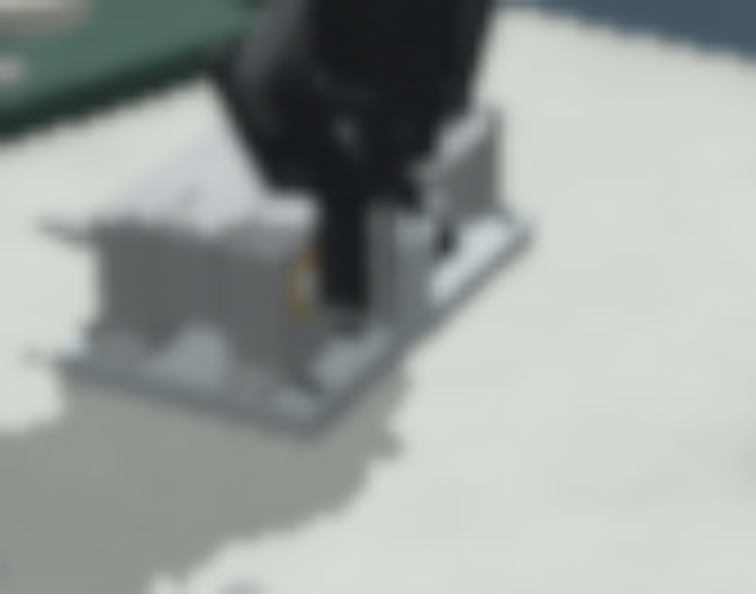

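View pics/topG.png

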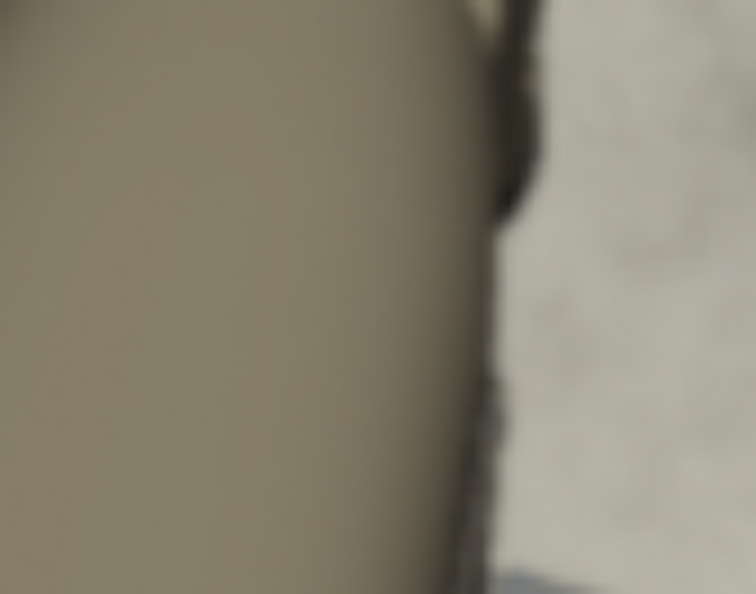

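Call:
step_arm:
  targets:
    - [[0, 0, 0], [-0.04, 0.06, 0], 0.5]
    - [[0, 0, 0], [0, 0, 0], 0.5]
    - [[0, 0, 0], [0, 0, 0], 0.5]
    - [[0, 0, 0], [0, 0, 0], 0.5]
    - [[0, 0, 0], [0, 0, 0], 0.5]
    - [[0, 0, 0], [0, 0, 0], 0.5]
    - [[0, 0, 0], [0, 0, 0], 0.5]
    - [[0, 0, 0], [0, 0, 0], 0.5]
    - [[0, 0, 0], [0, 0, 0], 0.5]
    - [[0, 0, 0], [0, 0, 0], 0.5]

```text
clock: 23.75
tcp_pos: [0.4901, 0.0285, 0.0395]
orientation: [0.522, 0.477, 0.522, -0.477]
wrist_force: [1.1, 0.9, -0.1]
finger_gap: 0.0127
```

Run:
```python
from tip import *
F=[];T_=[]
for i in range(6):
    read_camera('scene'); s=get_state(); F.append(s['wrist_force']);T_.append(s['ft_torque'])
print(np.mean(F,0).round(1),np.mean(T_,0).round(2)); show()
p=np.array([.5374,.0833,.085])
P,l=plane(P9(220,175,42,222)); print('tip',P,l,'fixture frame', R.from_euler('z',-p[2]).apply(P-np.r_[p[:2],0])*1000)
print([(round(float(d['p']),2),np.round(d['extent'],1)) for d in find_in('scene','pin_tip')])
im=read_camera('scene')[:,:,::-1]; cv2.imwrite('pics/sH.png',cv2.resize(im[180:220,212:272],None,fx=13,fy=13,interpolation=1))
```

```text
[0.6 0.2 0.7] [ 0.07 -0.08 -0.03]
t 24.05 tcp [490.2  28.5  39.5] x [-0.001 -0.    -1.   ] yang 5.2 zang -84.8 q [-0.11  0.3  -0.48  0.79 -0.    1.38] F [1.  0.2 0.3] gap 13.3
tip [0.48046856 0.1359987  0.03975884] [  -0.2    0.  -107.9] fixture frame [-52.25190166  57.34179105  39.75883909]
[(0.52, array([224.1, 198.8,  45.9,  10.9])), (0.37, array([246.6, 235. ,  43.2,  31.9]))]
```

View pics/sH.png

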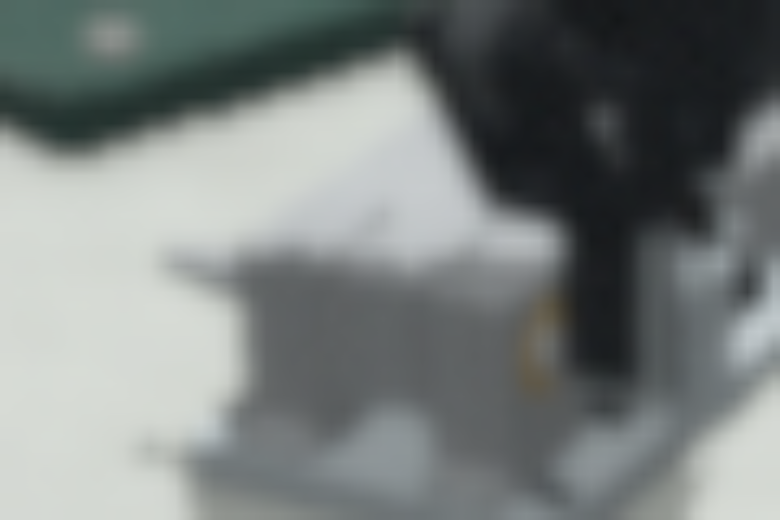

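```bash
python3 -c "
from h import *
show(); hand_in()"
```

```text
t 24.15 tcp [490.2  28.5  39.5] x [-0.001 -0.    -1.   ] yang 5.2 zang -84.8 q [-0.11  0.3  -0.48  0.79 -0.    1.38] F [-0.  -0.3  0. ] gap 12.7
the job is handed in; nothing more can be done
```

The leaf is closed over the watch and the locking pin is threaded through both bushings and the eye, still gripped at 60 N. I handed the job in at 24 s; no verdict was reported.

- **Leaf:** I pushed the leaf down by its nose until it stopped at z about 53.4 mm under 35 N, against 54 mm expected. The pictures show it flat.
- **Pin:** I gripped it by the handle and slid it in with almost no resistance. At full depth the wrist force had risen to about 4 N, so I eased the grip about half a millimetre to relieve the bushings. At hand-in the force was about 0 N and the arm was still.
- **Final position:** The last scene picture puts the tip at fixture (-52.3, 57.3, 39.8) mm. That leaves the groove about 7 mm outside the left bushing, with the shoulder about 7 mm short of the right one. Working from the arm's own position gives about 6 mm for the groove.
- **Not fully confirmed:**
  - The arm hid the pin from the top camera, so its sideways alignment rests on the arm's position plus one camera.
  - The two cameras differed on the fixture's yaw by about 0.02 rad, and the far corner of the base fitted about 2 pixels off.
- **Other items:** I never went near the loupe, tin, tweezers, marker or clip on purpose. I did not check their positions again at the end.

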